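Restock the counter rack's bottle lane, newest to the back, and raise the lane stop

TASK

Restock the empty bottle lane of the counter rack from the back, so that the oldest sells first: the white-capped bottle into rear pocket 1 under the upper shelf, then the yellow-capped one into pocket 2, then the red-capped one into front pocket 3. Set each one upright on its pocket's floor rather than dropping it, and let go before the next. When the lane is full, raise the red-knobbed lever all the way up so that the wire stop stands in front of the bottles, and leave all the other goods where they are.

Things in the scene. Friction and masses are not known exactly. Their poses are not given: they have to be found in the camera images.
- rack: Two-tier counter rack, fixed, 280 mm wide, 240 mm deep, open front facing the robot (its own -x). Origin: middle of its footprint on the counter; x to the back, y to the left, z up. Right lane (y = -70 mm): grey block, 22 mm high, with three bottle pockets in a row. Left lane (y = +62): two tins, tops at 70 mm. Wire guards, tops 48 mm high, beside the bottle lane at y = -122 and -5 mm
- shelf_edge (a point): Middle of the bottle lane's stretch of the upper wire shelf's front edge: rack x = 0, 283 mm above the counter (underside 279 mm, 271 mm at the side brackets). The shelf reaches from here back to two uprights at x = +118, y = +-135 mm, so pockets 1 and 2 lie under it: reach in from the front with the tool tilted forward, about 40 to 45 degrees from vertical. Pocket 3 is open above
- pocket1 (a point): Pocket 1, the rear one (one black pip on the lane's right margin): centre of its floor, 12 mm above the counter, at rack x = +58 mm. Round recess 52 mm across, 10 mm deep, slightly chamfered. Axes as the rack's
- pocket2 (a point): Pocket 2, the middle one (two pips), rack x = 0; otherwise as pocket 1
- pocket3 (a point): Pocket 3, the front one (three pips), rack x = -58 mm; otherwise as pocket 1
- stop_lever (a joint): Angle of the lane stop and its lever, rad: 0 = down, pointing forwards to the robot 15 degrees above level; 1.309 = fully raised, upright, against its end stop. It stays where it is left (friction); about 3 N at the knob moves it. It turns about a level shaft along rack y; lever and red wire stop move as one
- stop_knob (a point): Centre of the red knob on the lever's end: a cylinder along rack y, 20 mm across, 22 mm long, 65 mm from the shaft, at rack y = -175 mm (32 mm of free space between it and the rack's side). Pinch its two flat ends and let it turn between the pads along the arc, or push it up from below. The red wire stop is 84 mm wide and 60 mm long, in front of the bottle lane
- stop_shaft (a point): Point on the shaft axis beside the lever (rack x = -112 mm, y = -175 mm, 32 mm above the counter): centre of the knob's arc, which lies in the rack's x-z plane; the knob rises from the front to straight above this point
- bottle_white: Full amber glass drink bottle with a white screw cap and white band on its paper label, newest delivery. 46 mm across, straight-sided up to 88 mm, shoulder to 106 mm, cap 28 mm across, 125 mm tall in all; about 0.24 kg, centre of mass about 55 mm up. Starts upright on the counter. Origin: centre of its underside, z up along the bottle
- bottle_yellow: Full amber glass drink bottle with a yellow screw cap and yellow band on its paper label, next delivery. 46 mm across, straight-sided up to 88 mm, shoulder to 106 mm, cap 28 mm across, 125 mm tall in all; about 0.24 kg, centre of mass about 55 mm up. Starts upright on the counter. Origin: centre of its underside, z up along the bottle
- bottle_red: Full amber glass drink bottle with a red screw cap and red band on its paper label, oldest delivery. 46 mm across, straight-sided up to 88 mm, shoulder to 106 mm, cap 28 mm across, 125 mm tall in all; about 0.24 kg, centre of mass about 55 mm up. Starts upright on the counter. Origin: centre of its underside, z up along the bottle
- tin_front: Blue fish tin, 84 mm across, 48 mm high, front of the rack's left lane. Leave alone. Origin at its underside's centre
- tin_back: The same, rear of the left lane. Leave alone
- tea_carton: Carton with green band, 75 x 90 x 100 mm, on the left half of the rack's upper shelf. Leave alone. Origin at its underside's centre
- coffee_can: Small blue drink can, 53 mm across, 105 mm tall, on the counter behind the bottles. Leave alone. Origin at its underside's centre
- carton: Opened delivery carton, 170 x 240 x 75 mm, on the counter behind the bottles to the right. Leave alone. Origin at its underside's centre
- pickle_jar: Green jar of pickled peppers with blue label and cap, 90 mm across, 168 mm tall, far on the counter. Leave alone. Origin at its underside's centre
- bowl: Yellow mixing bowl with peppers, 230 mm across, 85 mm high, left of the rack. Leave alone. Origin at its underside's centre
There are look-alikes about, which are no part of the job. What is shaped like the bottle_yellow but pink or turquoise is not meant.

How it is judged:
By the outcome, as a careful person would: the job done as asked, in the order asked, and still so for the second after the job is handed in, with the robot touching nothing.
It also fails if it takes over 72 s, if anything falls off the work surface, if the arm or the gripper's body presses on something with over 40 N, if the wrist force passes 120 N, or if a joint passes its speed limit or range.

ROBOT

A 7-joint arm with a two-finger parallel gripper is mounted at the origin on the work surface. World frame = base frame: x ahead of the robot, y to its left, z up, the work surface at z = 0. Lengths are in mm, angles in rad, forces in N, time in s.
With the tool pointing down it reaches from about 400 to 850 mm from the base axis. Payload 10.4 kg.
Tool frame: the origin (TCP) lies at the very end of the fingers, on their centre line; the grasp point (between the pads) lies 19 mm behind it (ctrl.grasp_offset is the distance from the TCP to the grasp point, in mm); z points along the fingers, y is the line along which they close (so a half turn about z gives the same grasp; the last joint's range is limited). The gripper opens to 87 mm and grips with 3 to 60 N. Pads are 19 mm wide; open, the fingers measure 117 mm over their backs; the gripper's body (75 mm by 190 mm) begins 51 mm behind the grasp point.
Start: joints at [1.081, 0.332, -0.065, 1.46, 0.022, 1.35, -0.088], TCP at [281.293, -558.145, 222.576] pointing down, gripper open.
Joint ranges: [-2.6, 2.6], [-0.5, 2.12], [-1.47, 1.34], [0.16, 2.42], [-1.27, 4.41], [0.06, 2.06], [-2.6, 2.6]. Speed limits (rad/s): [2.22, 2.22, 2.79, 2.79, 3.14, 3.14, 3.14].

INTERFACE

Orientations are given as a rotation vector (axis times angle).
In Python, from station import readout, grab_frame, calibration, job, ctrl gives the robot as it stands.
- The arm moves only by the tool send_rows, never from a script. Its argument "commands" is a list of rows, each an object of numbers: "dx", "dy", "dz": the shift along the tool's x, y, z in cm; "rx", "ry", "rz": the turn, a rotation vector about the tool's x, y, z in degrees; "gripper": the opening, from 0 (shut) to 1 (fully open). A call has 1 to 8 rows; each row is the pose to reach, as a shift and turn from the pose commanded when the call began, along the tool's axes at that moment; what a row does not reach only later rows make up. A row lasts 1/12 s, in which the tool goes at most 41.7 mm and 7.16 degrees, less where a joint would pass 70% of its speed; a pose out of reach is approached as far as the arm can. A call with a gripper value outside its range is refused whole. The fingers move at their own pace and stop on an object; the grip force is fixed at half the most. Time passes only in rows, so rows that repeat a pose let the fingers close. It gives the time, the measured TCP pose, the force, the opening and the grip force at its end, in the units of the state.
- readout.get_state(): the state, without advancing time (a new reading comes with each control period).
- grab_frame(name): name is "scene" or "top" or "wrist"; returns (picture, depth): 384x512x3 uint8, red, green, blue; 384x512 float32, mm along the optical axis (not along the pixel's ray), 0 where there is no reading.
- calibration(name): a dict with "fovy" (degrees; the focal length in pixels is half the picture's height over the tangent of half this angle, whatever the lens; pixels are square), "cx", "cy" (the principal point, pixels), "k1" (the pictures are not rectified: a ray, as slopes to the right and down, at radius r is drawn at 1 + k1 r^2 times it, then the intrinsics apply), "R" (3x3) and "t" (3): a world point X has camera coordinates R X + t. Camera axes: x right, y down, z forward; pixel columns grow to the right and rows downward; lengths in mm; the calibration is good to about 2 mm. A picture is of the moment at which its call begins: read the wrist's pose just before it. calibration takes no time and is no camera call; for the wrist camera it gives the pose at the moment of the call.
- job.sign_off(): hands the job in; it is judged then, once.
The state is a dict: "clock": time; "joint_positions": joint angles; "dq": joint speeds; "tau": joint torques, N m; "position": TCP position; "tool_rot": TCP orientation; "ft_force": force on the tool from outside, world axes, zero at the start; "ft_torque": the same for the moment, N m; "gripper_width": finger opening in mm; "finger_force": force on a finger pad.
Only numpy, scipy, OpenCV 4.12 (cv2) and the standard library are available. Lean on these libraries where they do the work, as an engineer would, in place of code of your own. Each camera call takes 0.05 s, during which the arm holds its last target. There are 200 camera calls.

## Working session

There is one attempt and no reset: what is moved stays moved. The work goes in short steps, Python scripts to look and compute and a tool call to move; the robot and the scene stay as the last step left them, time stands still between calls to the robot, and variables do not carry over. Pictures are saved under pics/ and viewed, at most 10 in all, crops included, and the job is handed in when it is done.

Besides the shell and the picture viewer there is one more tool, called as name([rows], argument=value, ...), one row to a line, values as JSON. send_rows: Moves the arm, as the interface text tells. Its arguments: {"type":"object","properties":{"commands":{"type":"array"}},"required":["commands"]}

```bash
ls; mkdir -p pics; python3 - <<'E'
from station import readout, grab_frame, calibration, job, ctrl
import cv2,numpy as np
print(readout.get_state())
a=[]
for n in ("scene","top"):
    im,d=grab_frame(n); np.savez(f"{n}.npz",im=im,d=d); c=calibration(n); print(n,c)
    cv2.imwrite(f"pics/{n}0.png",im[:,:,::-1])
E
```

```text
pics
{'clock': 0.0, 'joint_positions': array([ 1.08138235,  0.33288553, -0.06470389,  1.46097039,  0.02165216,
        1.34989779, -0.08849359]), 'dq': array([-0.00094806,  0.00036082, -0.00080636, -0.00044046, -0.00023603,
       -0.00134111, -0.00051491]), 'tau': array([-1.28868606e-05, -6.23248816e+01,  2.46099679e-02, -3.89900494e+01,
       -6.13528769e-02,  3.95875261e-02,  1.15583621e-04]), 'position': array([ 281.0771734 , -557.78199995,  221.73156445]), 'tool_rot': array([-3.05503482e+00, -7.26373673e-01,  7.10626845e-04]), 'ft_force': array([-0.39716564, -0.61974383, -0.90277633]), 'ft_torque': array([ 0.05892341, -0.00190293, -0.0229287 ]), 'finger_force': 0.0, 'gripper_width': 86.9579916739424}
scene {'fovy': 53.449753701577436, 'cx': 258.9119558397778, 'cy': 199.25148390250607, 'k1': -0.12543237308090446, 'R': array([[ 0.41284745,  0.91079936,  0.00122775],
       [ 0.59113237, -0.26692269, -0.76112732],
       [-0.69290656,  0.31495524, -0.64860133]]), 't': array([-285.56599243, -176.95871257, 1534.43171578])}
top {'fovy': 50.020683959844014, 'cx': 255.41070000302628, 'cy': 186.88619202773117, 'k1': -0.0967163130016759, 'R': array([[ 0.01723409, -0.99964104,  0.02051275],
       [-0.99744448, -0.01861168, -0.06897909],
       [ 0.0693361 , -0.01927154, -0.9974072 ]]), 't': array([  24.33369326,  570.31556413, 1501.39970631])}
```

View pics/scene0.png

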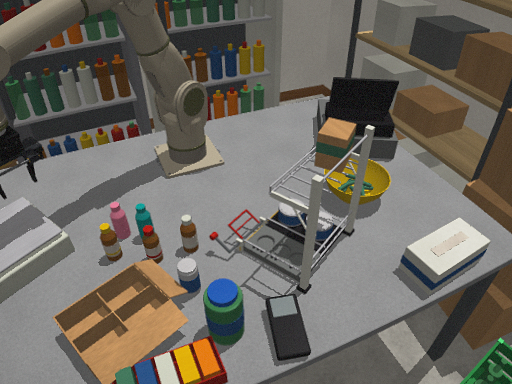

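View pics/top0.png

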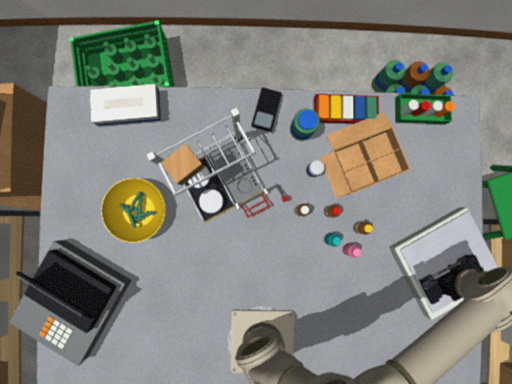

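Scene shows the rack with the red stop lever at (213,236). Top view shows white cap (304,210), red (335,211), yellow (366,228), decoys (334,240) and (353,251), red knob (286,198), uprights (237,113) and (153,157).

```bash
cat > h.py <<'E'
import numpy as np,cv2
from scipy.spatial.transform import Rotation as Ro
from station import calibration
def K(c):
    f=192/np.tan(np.radians(c["fovy"]/2)); return f
def cloud(d,c):
    f=K(c); v,u=np.mgrid[:384,:512].astype(float)
    xd=(u-c["cx"])/f; yd=(v-c["cy"])/f; x,y=xd.copy(),yd.copy()
    for _ in range(15):
        s=1+c["k1"]*(x*x+y*y); x,y=xd/s,yd/s
    P=np.stack([x*d,y*d,d],-1)
    W=(P-c["t"])@c["R"]; W[d<=0]=np.nan
    return W
def proj(X,c):
    p=np.atleast_2d(X)@c["R"].T+c["t"]; x=p[:,0]/p[:,2]; y=p[:,1]/p[:,2]
    s=1+c["k1"]*(x*x+y*y); f=K(c)
    return np.c_[c["cx"]+f*x*s,c["cy"]+f*y*s]
E
python3 - <<'E'
from h import *
ims={}
for n in("top","scene"):
    z=np.load(n+".npz"); c=calibration(n); W=cloud(z["d"],c); im=z["im"].astype(int); hsv=cv2.cvtColor(z["im"],cv2.COLOR_RGB2HSV)
    seeds=dict(white=(304,210),red=(335,211),yellow=(366,228),knob=(286,198),upR=(237,113),upL=(153,157),tin=(210,200)) if n=="top" else dict(white=(187,219),red=(151,230),yellow=(107,228),knob=(213,236))
    for k,(u,v) in seeds.items():
        w=W[v-4:v+5,u-4:u+5].reshape(-1,3); top=np.nanmax(w[:,2]); s=w[w[:,2]>top-6]
        print(n,k,W[v,u].round(0),"topmean",s.mean(0).round(1),len(s), im[v,u])
    # red pixels
    m=((hsv[...,0]<6)|(hsv[...,0]>174))&(hsv[...,1]>150)&(hsv[...,2]>90)
    nl,lab,st,ce=cv2.connectedComponentsWithStats(m.astype(np.uint8))
    for i in range(1,nl):
        if st[i,4]>5 : 
            q=W[lab==i]; print(n,"red",ce[i].round(1),st[i,4],np.nanmedian(q,0).round(1))
    W0=W[(W[...,2]<15)&(W[...,2]>-15)]; print(n,"counter z",np.median(W0[:,2]))
t=cv2.resize(np.load("top.npz")["im"][95:235,140:300],None,fx=3.7,fy=3.7,interpolation=cv2.INTER_CUBIC)
cv2.imwrite("pics/t1.png",t[:,:,::-1])
E
```

```text
top white [ 486. -132.  121.] topmean [ 488.5 -129.9  131.3] 10 [233 237 230]
top red [ 484. -238.  132.] topmean [ 485.4 -242.3  128.3] 19 [203  36  32]
top yellow [ 427. -348.  128.] topmean [ 426.4 -352.9  127.7] 28 [240 210  49]
top knob [528. -74.  71.] topmean [527.3 -69.4  76.6] 4 [186  21  15]
top upR [755.  98. 383.] topmean [757.5 102.7 382.3] 23 [232 232 226]
top upL [624. 333. 381.] topmean [625.  338.1 383. ] 23 [228 230 224]
top tin [517. 197.  69.] topmean [515.6 193.7  75. ] 23 [229 229 233]
top red [315.5 102.4] 31 [ 886.3 -183.2   42.4]
top red [377.   99.5] 6 [ 906.8 -417.2   42.9]
top red [424.6 105.4] 74 [ 872.8 -576.5  104.9]
top red [377. 107.] 7 [ 877.6 -416.    45.7]
top red [338.9 120.2] 38 [ 820.9 -275.2   50. ]
top red [284.6 198. ] 23 [528.3 -70.4  70.4]
top red [264.7 199.5] 6 [522.7   1.5  50.7]
top red [267.1 205.4] 7 [498.9  -7.2  66. ]
top red [335.9 210.4] 57 [ 487.4 -242.9  124.8]
top red [257.3 211.7] 16 [477.1  26.4  64.6]
top counter z 1.595103938229445
scene white [ 492. -133.  123.] topmean [ 488.8 -133.2  124.4] 51 [219 218 202]
scene red [ 498. -237.  126.] topmean [ 488.9 -239.9  125.8] 34 [132  29  26]
scene yellow [ 436. -350.  123.] topmean [ 429.6 -352.   125.8] 33 [168 138  27]
scene knob [533. -74.  68.] topmean [529.6 -70.3  70.1] 26 [169  38  30]
scene red [231.5  88. ] 6 [-860.2  514.1 -152. ]
scene red [131.6 127.5] 27 [-843.5 -148.5 -270.7]
scene red [116.2 130.8] 25 [-847.7 -234.  -271.6]
scene red [241.5 221.9] 108 [492.6  24.6  49.7]
scene red [147.4 228.6] 64 [ 487.4 -244.9  125.9]
scene red [213.6 234.9] 36 [531.  -70.7  68.9]
scene red [209.8 366.5] 179 [ 884.5 -205.9   47.9]
scene red [150.3 357.7] 11 [ 820.9 -325.9   50.3]
scene red [177.9 371.8] 58 [ 852.2 -279.2    3.5]
scene red [157.2 375.3] 23 [ 842.2 -326.     3.8]
scene counter z 0.04083367962335225
```

View pics/t1.png

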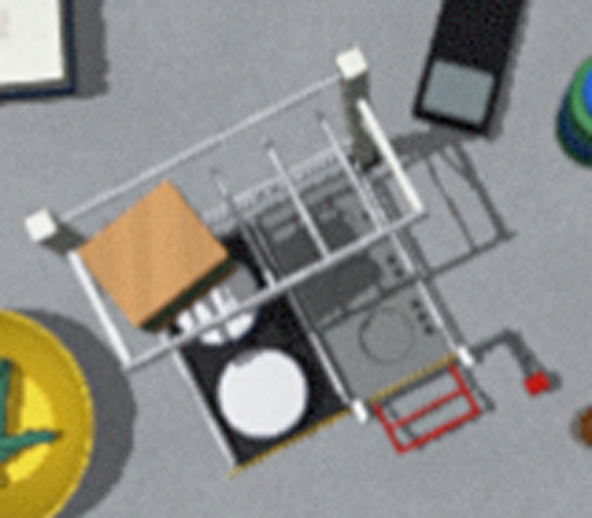

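The crop shows pocket 3's ring at (388,334), the guard front ends at (462,356) and (360,408), the shelf's front corners at (422,212) and (128,366), and the knob at (538,383). I'll fit the rack pose next.

```bash
cat >> h.py <<'E'
def rackp(p,X):
    X=np.atleast_2d(X).astype(float); c,s=np.cos(p[2]),np.sin(p[2])
    return np.c_[p[0]+c*X[:,0]-s*X[:,1],p[1]+s*X[:,0]+c*X[:,1],X[:,2]]
E
python3 - <<'E'
from h import *
from scipy.optimize import least_squares
c=calibration("top"); cs=calibration("scene")
cr=lambda u,v:((u+.5)/3.7-.5+140,(v+.5)/3.7-.5+95)
px=np.array([cr(352,62),cr(42,224),cr(388,334),cr(422,212),cr(128,366),cr(538,383)])
def model(q):
    return rackp(q[:3],[[118,-135,q[3]],[118,135,q[3]],[-58,-70,22],[0,-135,280],[0,135,280],[-112-65*np.cos(q[4]),-175,32+65*np.sin(q[4])]])
f=lambda q:(proj(model(q),c)-px).ravel()
r=least_squares(f,[588,160,.51,382,.4],x_scale=[10,10,.1,10,.3],loss="soft_l1"); print(r.x.round(3),r.fun.reshape(-1,2).round(2))
q=r.x; np.save("rack.npy",q[:3])
print("pockets",rackp(q,[[58,-70,12],[0,-70,12],[-58,-70,12]]).round(1)); print("knob",model(q)[5].round(1))
def draw(n,cc,box,s,name):
    im=np.load(n+".npz")["im"][:,:,::-1]; x0,y0,x1,y1=box
    t=cv2.resize(im[y0:y1,x0:x1],None,fx=s,fy=s,interpolation=cv2.INTER_CUBIC)
    a=np.linspace(0,2*np.pi,40)
    L=[np.c_[px_+26*np.cos(a),-70+26*np.sin(a),22+0*a] for px_ in(58,0,-58)]
    L+=[np.array([[0,-135,283],[0,135,283]]),np.array([[-120,-122,48],[120,-122,48]]),np.array([[-120,-5,48],[120,-5,48]]),
    np.array([[118,-135,0],[118,-135,q[3]]]),np.array([[118,135,0],[118,135,q[3]]]),np.array([[-120,-140,0],[120,-140,0],[120,140,0],[-120,140,0],[-120,-140,0]]),
    np.array([[-112,-175,32],[-112-65*np.cos(q[4]),-175,32+65*np.sin(q[4])]])]
    for l in L:
        p=((proj(rackp(q,l),cc)-[x0,y0]+.5)*s-.5)
        cv2.polylines(t,[p.round().astype(int).reshape(-1,1,2)],False,(255,0,255),1)
    return t
A=draw("top",c,(140,95,300,235),3.4,"a"); B=draw("scene",cs,(190,115,390,305),2.5,"b")
h=min(len(A),len(B)); 
A=cv2.resize(A,(400,350)); B=cv2.resize(B,(400,380))
o=np.zeros((380,800,3),np.uint8); o[:350,:400]=A; o[:,400:]=B; cv2.imwrite("pics/fit.png",o)
# decoys & neighbours
W=cloud(np.load("scene.npz")["d"],cs); Wt=cloud(np.load("top.npz")["d"],c)
for k,(u,v) in dict(pink=(353,251),turq=(334,240),can=(316,168)).items():
    w=Wt[v-4:v+5,u-4:u+5].reshape(-1,3); w=w[w[:,2]>np.nanmax(w[:,2])-8]; print(k,w.mean(0).round(0))
from station import readout
st=readout.get_state(); print(Ro.from_rotvec(st["tool_rot"]).as_matrix().round(3))
E
```

```text
[5.93006e+02 1.65417e+02 5.08000e-01 3.73352e+02 4.05000e-01] [[-0.13 -0.02]
 [ 0.05 -0.02]
 [-0.28 -0.07]
 [-0.24  0.25]
 [ 1.32 -0.2 ]
 [-0.31  0.08]]
pockets [[677.7 132.5  12. ]
 [627.1 104.3  12. ]
 [576.4  76.   12. ]]
knob [528.2 -71.1  57.6]
pink [ 345. -311.  128.]
turq [ 383. -242.  127.]
can [ 630. -176.  115.]
[[ 0.893  0.45  -0.001]
 [ 0.45  -0.893  0.001]
 [-0.    -0.001 -1.   ]]
```

View pics/fit.png

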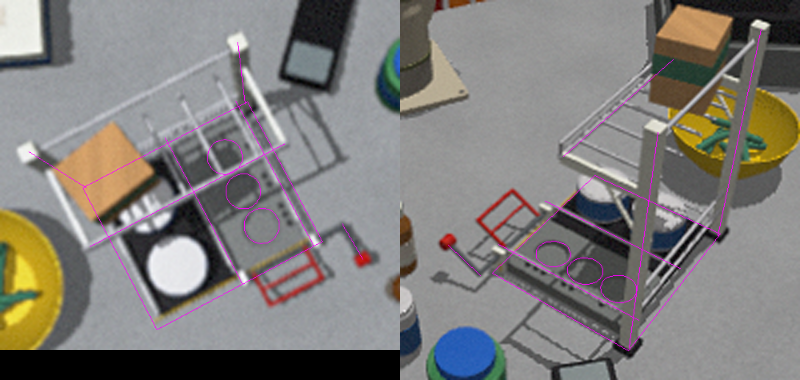

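The overlay matches the rack in both views to within about 1–2 px. Next I'll take a wrist look from in front of the rack, which also tests the tilted reach.

```bash
cat >> h.py <<'E'
from station import readout
GO=19.
def pose(g,az,tilt):
    "grasp point g (world mm), azimuth and tilt in deg -> TCP p,R"
    a,t=np.radians([az,tilt]); z=np.array([np.cos(a)*np.sin(t),np.sin(a)*np.sin(t),-np.cos(t)])
    x=np.array([np.cos(a)*np.cos(t),np.sin(a)*np.cos(t),np.sin(t)]); R=np.c_[x,np.cross(z,x),z]
    return np.array(g,float)+GO*z,R
def plan(T):
    "deltas of successive targets, each from the previous one (one call each)"
    s=readout.get_state(); p,R=s["position"],Ro.from_rotvec(s["tool_rot"]).as_matrix()
    for g,az,tl in T:
        P,Q=pose(g,az,tl); d=(R.T@(P-p)/10).round(2); r=np.degrees(Ro.from_matrix(R.T@Q).as_rotvec()).round(1)
        n=max(np.linalg.norm(d)/4.17,np.linalg.norm(r)/7.16)
        print(dict(zip(("dx","dy","dz","rx","ry","rz"),[*d.tolist(),*r.tolist()])),"rows>=%.1f"%n)
        p=p+R@d*10; R=R@Ro.from_rotvec(np.radians(r)).as_matrix()
E
python3 - <<'E'
from h import *
q=np.load("rack.npy"); az=np.degrees(q[2]); print(az)
c=calibration("wrist"); s=readout.get_state(); R=Ro.from_rotvec(s["tool_rot"]).as_matrix()
print("cam in tool",(R.T@(-c["R"].T@c["t"]-s["position"])).round(1), (c["R"]@R).round(2),c["fovy"])
g=rackp(q,[[-190,-70,190]])[0]
mid=(s["position"]+g)/2+[0,0,15]
plan([(mid,28,30),(g,az,45)])
E
```

```text
29.127339873029793
cam in tool [ 8.250e+01 -1.000e-01 -1.616e+02] [[ 0.    1.   -0.  ]
 [-0.95  0.   -0.3 ]
 [-0.3   0.    0.95]] 71.2051519125648
{'dx': 21.8, 'dy': -21.4, 'dz': 1.76, 'rx': 0.3, 'ry': 30.0, 'rz': -1.2} rows>=7.3
{'dx': 17.39, 'dy': -20.96, 'dz': 13.29, 'rx': 0.7, 'ry': 15.0, 'rz': -1.0} rows>=7.3
```

send_rows([
  {"dx": 21.8,"dy": -21.4,"dz": 1.8,"rx": 0.3,"ry": 30,"rz": -1.2},
  {"dx": 21.8,"dy": -21.4,"dz": 1.8,"rx": 0.3,"ry": 30,"rz": -1.2},
  {"dx": 21.8,"dy": -21.4,"dz": 1.8,"rx": 0.3,"ry": 30,"rz": -1.2},
  {"dx": 21.8,"dy": -21.4,"dz": 1.8,"rx": 0.3,"ry": 30,"rz": -1.2},
  {"dx": 21.8,"dy": -21.4,"dz": 1.8,"rx": 0.3,"ry": 30,"rz": -1.2},
  {"dx": 21.8,"dy": -21.4,"dz": 1.8,"rx": 0.3,"ry": 30,"rz": -1.2},
  {"dx": 21.8,"dy": -21.4,"dz": 1.8,"rx": 0.3,"ry": 30,"rz": -1.2},
  {"dx": 21.8,"dy": -21.4,"dz": 1.8,"rx": 0.3,"ry": 30,"rz": -1.2},
])

```text
invalid input
```

send_rows([
  {"dx": 17.4,"dy": -21,"dz": 13.3,"rx": 0.7,"ry": 15,"rz": -1},
  {"dx": 17.4,"dy": -21,"dz": 13.3,"rx": 0.7,"ry": 15,"rz": -1},
  {"dx": 17.4,"dy": -21,"dz": 13.3,"rx": 0.7,"ry": 15,"rz": -1},
  {"dx": 17.4,"dy": -21,"dz": 13.3,"rx": 0.7,"ry": 15,"rz": -1},
  {"dx": 17.4,"dy": -21,"dz": 13.3,"rx": 0.7,"ry": 15,"rz": -1},
  {"dx": 17.4,"dy": -21,"dz": 13.3,"rx": 0.7,"ry": 15,"rz": -1},
  {"dx": 17.4,"dy": -21,"dz": 13.3,"rx": 0.7,"ry": 15,"rz": -1},
  {"dx": 17.4,"dy": -21,"dz": 13.3,"rx": 0.7,"ry": 15,"rz": -1},
])

```text
invalid input
```

```bash
python3 - <<'E'
from h import *
from station import grab_frame
q=np.load("rack.npy"); s=readout.get_state(); c=calibration("wrist"); im,d=grab_frame("wrist")
np.savez("wrist1.npz",im=im,d=d,R=c["R"],t=c["t"])
print(s["clock"],s["position"].round(1),s["joint_positions"].round(2)); plan([(rackp(q,[[-190,-70,190]])[0],np.degrees(q[2]),45)])
t=im[:,:,::-1].copy(); a=np.linspace(0,2*np.pi,40)
t=cv2.resize(t,None,fx=1.56,fy=1.56,interpolation=cv2.INTER_CUBIC)
for X in(58,0,-58):
    p=((proj(rackp(q,np.c_[X+26*np.cos(a),-70+26*np.sin(a),22+0*a]),c)+.5)*1.56-.5)
    cv2.polylines(t,[p.round().astype(int).reshape(-1,1,2)],False,(255,0,255),1)
cv2.imwrite("pics/w1.png",t)
E
```

```text
0.1 [ 281.1 -557.8  221.8] [ 1.08  0.33 -0.06  1.46  0.02  1.35 -0.09]
{'dx': 43.05, 'dy': -42.82, 'dz': 4.58, 'rx': 0.9, 'ry': 45.0, 'rz': -2.3} rows>=14.6
```

View pics/w1.png

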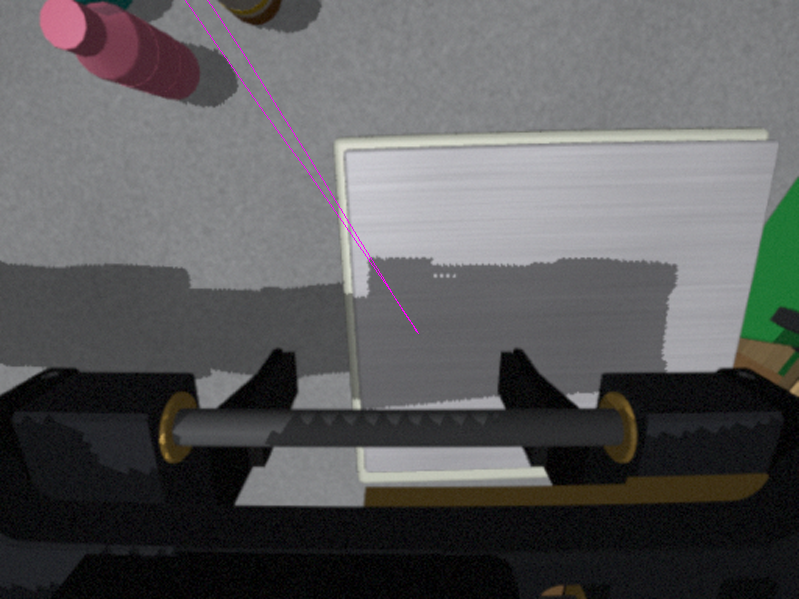

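Both moves were refused, so the arm hasn't left its start pose and this view only shows the tray below it with the pink decoy at (110,50). I'll give all the keys, including the gripper.

send_rows([
  {"dx": 21.8,"dy": -21.4,"dz": 1.8,"rx": 0.3,"ry": 30,"rz": -1.2,"gripper": 1},
  {"dx": 21.8,"dy": -21.4,"dz": 1.8,"rx": 0.3,"ry": 30,"rz": -1.2,"gripper": 1},
  {"dx": 21.8,"dy": -21.4,"dz": 1.8,"rx": 0.3,"ry": 30,"rz": -1.2,"gripper": 1},
  {"dx": 21.8,"dy": -21.4,"dz": 1.8,"rx": 0.3,"ry": 30,"rz": -1.2,"gripper": 1},
  {"dx": 21.8,"dy": -21.4,"dz": 1.8,"rx": 0.3,"ry": 30,"rz": -1.2,"gripper": 1},
  {"dx": 21.8,"dy": -21.4,"dz": 1.8,"rx": 0.3,"ry": 30,"rz": -1.2,"gripper": 1},
  {"dx": 21.8,"dy": -21.4,"dz": 1.8,"rx": 0.3,"ry": 30,"rz": -1.2,"gripper": 1},
  {"dx": 21.8,"dy": -21.4,"dz": 1.8,"rx": 0.3,"ry": 30,"rz": -1.2,"gripper": 1},
])

```text
clock: 0.82
position: [380.5, -263.6, 203.9]
tool_rot: [-2.829, -0.711, -0.757]
ft_force: [1.0, 0.9, -0.1]
gripper_width: 87.1
finger_force: 0.0
```

send_rows([
  {"dx": 17.4,"dy": -21,"dz": 13.3,"rx": 0.7,"ry": 15,"rz": -1,"gripper": 1},
  {"dx": 17.4,"dy": -21,"dz": 13.3,"rx": 0.7,"ry": 15,"rz": -1,"gripper": 1},
  {"dx": 17.4,"dy": -21,"dz": 13.3,"rx": 0.7,"ry": 15,"rz": -1,"gripper": 1},
  {"dx": 17.4,"dy": -21,"dz": 13.3,"rx": 0.7,"ry": 15,"rz": -1,"gripper": 1},
  {"dx": 17.4,"dy": -21,"dz": 13.3,"rx": 0.7,"ry": 15,"rz": -1,"gripper": 1},
  {"dx": 17.4,"dy": -21,"dz": 13.3,"rx": 0.7,"ry": 15,"rz": -1,"gripper": 1},
  {"dx": 17.4,"dy": -21,"dz": 13.3,"rx": 0.7,"ry": 15,"rz": -1,"gripper": 1},
  {"dx": 17.4,"dy": -21,"dz": 13.3,"rx": 0.7,"ry": 15,"rz": -1,"gripper": 1},
])

```text
clock: 1.48
position: [473.3, 22.6, 175.8]
tool_rot: [-2.647, -0.702, -1.092]
ft_force: [0.3, 0.9, 3.4]
gripper_width: 87.4
finger_force: 0.0
```

```bash
python3 - <<'E'
from h import *
from station import grab_frame
q=np.load("rack.npy"); s=readout.get_state(); c=calibration("wrist"); im,d=grab_frame("wrist")
np.savez("wrist1.npz",im=im,d=d,R=c["R"],t=c["t"])
print(s["clock"],s["position"].round(1),s["joint_positions"].round(2),abs(s["dq"]).max()); plan([(rackp(q,[[-190,-70,190]])[0],np.degrees(q[2]),45)])
t=im[:,:,::-1].copy(); a=np.linspace(0,2*np.pi,40)
t=cv2.resize(t,None,fx=1.56,fy=1.56,interpolation=cv2.INTER_CUBIC)
for X in(58,0,-58):
    p=((proj(rackp(q,np.c_[X+26*np.cos(a),-70+26*np.sin(a),22+0*a]),c)+.5)*1.56-.5)
    cv2.polylines(t,[p.round().astype(int).reshape(-1,1,2)],False,(255,0,255),1)
cv2.imwrite("pics/w2.png",t)
E
```

```text
1.4833 [473.3  22.6 175.8] [ 1.11 -0.37 -0.77  2.42 -1.27  0.84  0.1 ] 1.2078228224052174
{'dx': -0.02, 'dy': 0.61, 'dz': -0.38, 'rx': -0.5, 'ry': 0.5, 'rz': 0.9} rows>=0.2
```

View pics/w2.png

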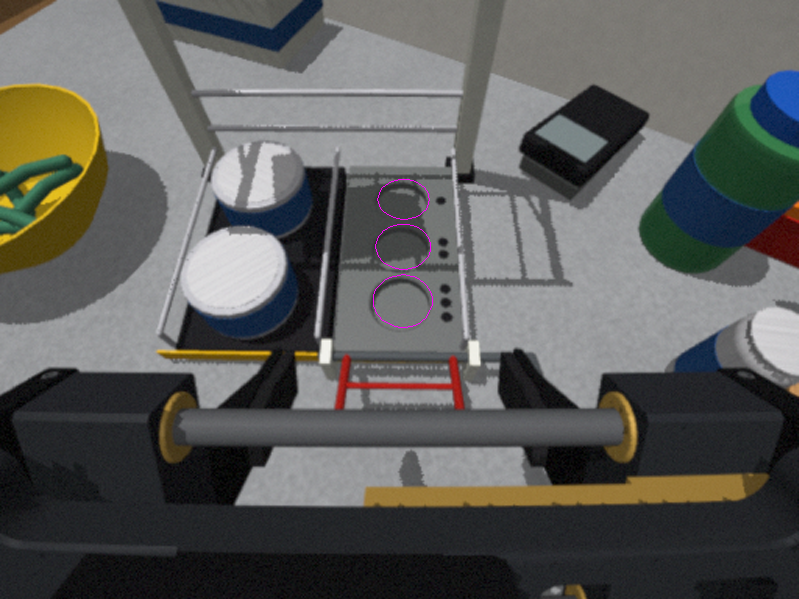

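The overlaid rings match the real pocket rims (pocket 3 at about (402,302), pocket 1 at (404,199)) within about 1 px. I'll refine the pockets and cap centres numerically, then plan the first pick.

```bash
cat > capfind.py <<'E'
from h import *
def ray_z(uv,c,z):
    f=K(c); xd,yd=(uv[0]-c["cx"])/f,(uv[1]-c["cy"])/f; x,y=xd,yd
    for _ in range(15): s=1+c["k1"]*(x*x+y*y); x,y=xd/s,yd/s
    D=c["R"].T@[x,y,1.]; O=-c["R"].T@c["t"]; return O+D*(z-O[2])/D[2]
E
python3 - <<'E'
from capfind import *
from scipy.optimize import least_squares
from scipy.ndimage import map_coordinates,gaussian_filter
q=np.load("rack.npy"); w=np.load("wrist1.npz"); cw=dict(calibration("wrist"),R=w["R"],t=w["t"]); a=np.linspace(0,2*np.pi,120)
for n,im,c in(("wrist",w["im"],cw),("top",np.load("top.npz")["im"],calibration("top"))):
    g=gaussian_filter(cv2.cvtColor(im,cv2.COLOR_RGB2GRAY).astype(float),.7)
    for X in((58,0,-58) if n=="wrist" else (-58,)):
        best=[]
        for dx in np.arange(-6,6.1,.5):
            for dy in np.arange(-6,6.1,.5):
                S=[]
                for r in(24.,28.):
                    p=proj(rackp(q,np.c_[X+dx+r*np.cos(a),-70+dy+r*np.sin(a),22+0*a]),c); S.append(map_coordinates(g,[p[:,1],p[:,0]],order=1))
                best.append((np.median(np.abs(S[1]-S[0])),dx,dy))
        best.sort(reverse=True); print(n,X,np.round(best[:4],1).tolist())
# caps: depth height mask in top and scene
for n in("top","scene"):
    z=np.load(n+".npz"); c=calibration(n); W=cloud(z["d"],c); hsv=cv2.cvtColor(z["im"],cv2.COLOR_RGB2HSV); H,S,V=[hsv[...,i].astype(int) for i in range(3)]
    for k,p,m in(("white",(488,-131),(S<60)&(V>150)),("red",(487,-241),((H<8)|(H>172))&(S>140)&(V>80)),("yellow",(428,-352),(H>18)&(H<35)&(S>120)&(V>110))):
        m=m&(np.hypot(W[...,0]-p[0],W[...,1]-p[1])<26)&(W[...,2]>104)
        v,u=np.nonzero(m); 
        # cap cylinder r14 z106..125: match centroid to projected silhouette hull centroid
        f=lambda b:[ (lambda M:[M["m10"]/M["m00"]-u.mean(),M["m01"]/M["m00"]-v.mean()])(cv2.moments(cv2.convexHull(proj(np.r_[np.c_[b[0]+14*np.cos(a),b[1]+14*np.sin(a),107+0*a],np.c_[b[0]+14*np.cos(a),b[1]+14*np.sin(a),125+0*a]],c).astype(np.float32))))][0]
        r=least_squares(f,p,diff_step=1e-3); print(n,k,len(u),r.x.round(1),np.round(r.fun,2))
E
```

```text
wrist 58 [[13.3, -2.5, 1.5], [13.2, -4.0, 2.5], [13.2, -3.0, 1.5], [13.1, -3.0, 2.0]]
wrist 0 [[13.4, -3.5, 3.0], [13.3, -3.5, 2.0], [13.1, -4.0, 2.5], [13.1, -4.0, 2.0]]
wrist -58 [[28.0, -1.5, 3.5], [26.3, -1.5, 4.0], [25.7, -2.0, 5.0], [25.6, -1.5, 5.0]]
top -58 [[6.6, -3.5, 6.0], [6.6, -4.0, 6.0], [6.4, -3.0, 6.0], [6.3, -4.5, 6.0]]
top white 54 [ 488.2 -134.5] [-0.  0.]
top red 56 [ 486.6 -243.9] [ 0. -0.]
top yellow 57 [ 426.6 -356.3] [0. 0.]
scene white 48 [ 477.7 -132.6] [0. 0.]
scene red 93 [ 483.  -244.8] [-0.  0.]
scene yellow 57 [ 416.7 -356.9] [ 0. -0.]
```

```bash
python3 - <<'E'
from capfind import *
from scipy.optimize import least_squares
from station import grab_frame
q=np.load("rack.npy"); a=np.linspace(0,2*np.pi,120)
s=readout.get_state(); print(abs(s["dq"]).max(),s["joint_positions"].round(2))
for n in("top","scene"):
    z=np.load(n+".npz"); c=calibration(n); W=cloud(z["d"],c)
    for k,p in(("white",(488,-133)),("red",(487,-244)),("yellow",(427,-356))):
        m=(np.hypot(W[...,0]-p[0],W[...,1]-p[1])<24)&(W[...,2]>113)&(W[...,2]<140); v,u=np.nonzero(m)
        f=lambda b:[ (lambda M:[M["m10"]/M["m00"]-u.mean(),M["m01"]/M["m00"]-v.mean()])(cv2.moments(cv2.convexHull(proj(np.r_[np.c_[b[0]+14*np.cos(a),b[1]+14*np.sin(a),113+0*a],np.c_[b[0]+14*np.cos(a),b[1]+14*np.sin(a),125+0*a]],c).astype(np.float32))))][0]
        r=least_squares(f,p,diff_step=1e-3)
        A=cv2.contourArea(cv2.convexHull(proj(np.r_[np.c_[r.x[0]+14*np.cos(a),r.x[1]+14*np.sin(a),113+0*a],np.c_[r.x[0]+14*np.cos(a),r.x[1]+14*np.sin(a),125+0*a]],c).astype(np.float32)))
        print(n,k,len(u),A.round(),r.x.round(1))
c=calibration("wrist"); im,d=grab_frame("wrist"); np.savez("wrist2.npz",im=im,d=d,R=c["R"],t=c["t"])
X,Y=np.meshgrid(np.linspace(100,-100,500),np.linspace(-20,-130,275),indexing="ij")
out=[]
for im_,cc in((im,c),(np.load("top.npz")["im"],calibration("top"))):
    P=proj(rackp(q,np.c_[X.ravel(),Y.ravel(),22+0*X.ravel()]),cc).astype(np.float32)
    o=cv2.remap(im_,P[:,0].reshape(X.shape),P[:,1].reshape(X.shape),cv2.INTER_CUBIC)[:,:,::-1].copy()
    for x in(58,0,-58): cv2.circle(o,(int((-20+70)*2.5),int((100-x)*2.5)),65,(255,0,255),1)
    out.append(o)
cv2.imwrite("pics/ortho.png",np.hstack(out))
E
```

```text
0.18241916392258073 [ 1.12 -0.37 -0.78  2.42 -1.26  0.84  0.1 ]Traceback (most recent call last):
  File "<stdin>", line 13, in <module>
AttributeError: 'float' object has no attribute 'round'
```

```bash
python3 - <<'E'
from capfind import *
from scipy.optimize import least_squares
from station import grab_frame
q=np.load("rack.npy"); a=np.linspace(0,2*np.pi,120)
for n in("top","scene"):
    z=np.load(n+".npz"); c=calibration(n); W=cloud(z["d"],c)
    for k,p in(("white",(488,-133)),("red",(487,-244)),("yellow",(427,-356))):
        m=(np.hypot(W[...,0]-p[0],W[...,1]-p[1])<24)&(W[...,2]>113)&(W[...,2]<140); v,u=np.nonzero(m)
        hull=lambda b:cv2.convexHull(proj(np.r_[np.c_[b[0]+14*np.cos(a),b[1]+14*np.sin(a),113+0*a],np.c_[b[0]+14*np.cos(a),b[1]+14*np.sin(a),125+0*a]],c).astype(np.float32))
        def f(b): M=cv2.moments(hull(b)); return [M["m10"]/M["m00"]-u.mean(),M["m01"]/M["m00"]-v.mean()]
        r=least_squares(f,p,diff_step=1e-3); print(n,k,len(u),round(cv2.contourArea(hull(r.x))),r.x.round(1))
c=calibration("wrist"); im,d=grab_frame("wrist"); np.savez("wrist2.npz",im=im,d=d,R=c["R"],t=c["t"])
X,Y=np.meshgrid(np.linspace(100,-100,500),np.linspace(-20,-130,275),indexing="ij")
out=[]
for im_,cc in((im,c),(np.load("top.npz")["im"],calibration("top"))):
    P=proj(rackp(q,np.c_[X.ravel(),Y.ravel(),22+0*X.ravel()]),cc).astype(np.float32)
    o=cv2.remap(im_,P[:,0].reshape(X.shape),P[:,1].reshape(X.shape),cv2.INTER_CUBIC)[:,:,::-1].copy()
    for x in(58,0,-58): cv2.circle(o,(int((-20+70)*2.5),int((100-x)*2.5)),65,(255,0,255),1)
    out.append(o)
cv2.imwrite("pics/ortho.png",np.hstack(out))
E
```

```text
top white 53 55 [ 488.8 -134.1]
top red 54 57 [ 487. -245.]
top yellow 55 58 [ 426.7 -355.7]
scene white 78 83 [ 487.2 -134.3]
scene red 91 88 [ 483.9 -244. ]
scene yellow 91 86 [ 425.6 -356.5]
```

View pics/ortho.png

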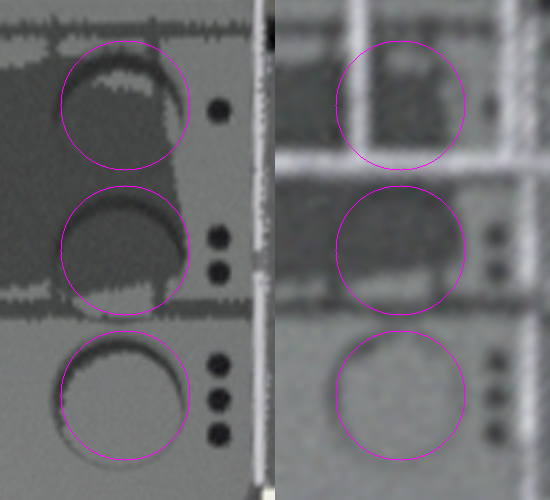

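The ortho view (2.5 px/mm) shows the real rims shifted about (-5 px x, +4 px down) from the drawn circles. I'll correct the rack by -1.5 mm in x and +2.1 mm in y, then go for white.

```bash
python3 - <<'E'
from h import *
q=np.load("rack.npy"); n=rackp(q,[[-1.5,2.1,0]])[0]; q[:2]=n[:2]; np.save("rack2.npy",q); print(q)
b=np.array([488.2,-134.2]); az=-20
z=(pose([0,0,0],az,45)[0])/19
g=np.array([*b,74.])
plan([(g-100*z+[0,0,10],az,45),(g,az,45),(g+[0,0,70],az,45)])
E
```

```text
[5.90673105e+02 1.66521271e+02 5.08367983e-01]
{'dx': -9.59, 'dy': 9.92, 'dz': -4.65, 'rx': -34.9, 'ry': 0.2, 'rz': 35.4} rows>=6.9
{'dx': -0.71, 'dy': -0.0, 'dz': 10.71, 'rx': 0.0, 'ry': -0.0, 'rz': -0.0} rows>=2.6
{'dx': 4.95, 'dy': -0.0, 'dz': -4.95, 'rx': 0.0, 'ry': -0.0, 'rz': -0.0} rows>=1.7
```

send_rows([
  {"dx": -9.6,"dy": 9.9,"dz": -4.6,"rx": -34.9,"ry": 0.2,"rz": 35.4,"gripper": 1},
  {"dx": -9.6,"dy": 9.9,"dz": -4.6,"rx": -34.9,"ry": 0.2,"rz": 35.4,"gripper": 1},
  {"dx": -9.6,"dy": 9.9,"dz": -4.6,"rx": -34.9,"ry": 0.2,"rz": 35.4,"gripper": 1},
  {"dx": -9.6,"dy": 9.9,"dz": -4.6,"rx": -34.9,"ry": 0.2,"rz": 35.4,"gripper": 1},
  {"dx": -9.6,"dy": 9.9,"dz": -4.6,"rx": -34.9,"ry": 0.2,"rz": 35.4,"gripper": 1},
  {"dx": -9.6,"dy": 9.9,"dz": -4.6,"rx": -34.9,"ry": 0.2,"rz": 35.4,"gripper": 1},
  {"dx": -9.6,"dy": 9.9,"dz": -4.6,"rx": -34.9,"ry": 0.2,"rz": 35.4,"gripper": 1},
  {"dx": -9.6,"dy": 9.9,"dz": -4.6,"rx": -34.9,"ry": 0.2,"rz": 35.4,"gripper": 1},
])

```text
clock: 2.25
position: [505.6, -148.6, 146.7]
tool_rot: [2.763, -0.508, 1.116]
ft_force: [0.3, -1.0, -0.2]
gripper_width: 86.8
finger_force: 0.0
```

```bash
cat > st.py <<'E'
from h import *
def show():
    s=readout.get_state(); R=Ro.from_rotvec(s["tool_rot"]).as_matrix(); z=R[:,2]
    print("t %.2f"%s["clock"],"grasp",(s["position"]-GO*z).round(1),"az %.1f tilt %.1f roll %.1f"%(np.degrees(np.arctan2(z[1],z[0])),np.degrees(np.arccos(-z[2])),np.degrees(np.arcsin(R[2,1]))),"F",s["ft_force"].round(1),"w %.1f"%s["gripper_width"],s["joint_positions"].round(2),"dq %.2f"%abs(s["dq"]).max())
E
python3 - <<'E'
from st import *
show(); plan([(np.array([488.2,-134.2,74]),-20,45)])
E
```

```text
t 2.25 grasp [ 493.2 -144.2  160.4] az -19.6 tilt 43.8 roll -0.9 F [ 0.3 -1.  -0.2] w 86.8 [ 1.49 -0.5  -1.18  2.42 -1.27  0.35 -0.66] dq 1.29
{'dx': -6.54, 'dy': -0.62, 'dz': 5.68, 'rx': -0.3, 'ry': 1.2, 'rz': -1.0} rows>=2.1
```

Joints 2, 4 and 5 are on their limits, so the arm folded into a bad posture. I'll identify the kinematics so I can choose reachable poses.

```bash
cat > kin.py <<'E'
from h import *
import itertools
def fk(q,sg,L,yaw=0.):
    d1,L1,L2,d7=L; r=lambda ax,a:Ro.from_euler(ax,a).as_matrix()
    R=r("z",yaw+sg[0]*q[0])@r("y",q[1]); p=np.array([0,0,d1])+R[:,2]*L1
    R=R@r("z",sg[1]*q[2])@r("y",q[3]); p=p+R[:,2]*L2
    R=R@r("z",sg[2]*q[4])@r("y",q[5])@r("z",sg[3]*q[6]); p=p+R[:,2]*d7
    return p,R
E
python3 - <<'E'
from kin import *
from scipy.optimize import least_squares
s=readout.get_state()
D=[([1.08138235,.33288553,-.06470389,1.46097039,.02165216,1.34989779,-.08849359],[281.077,-557.782,221.73],[-3.05503482,-.726373673,.000710626845]),
([1.11,-.37,-.77,2.42,-1.27,.84,.1],[473.3,22.6,175.8],[-2.647,-.702,-1.092]),
(s["joint_positions"],s["position"],s["tool_rot"])]
res=[]
for sg in itertools.product((1,-1),repeat=4):
  for yaw0 in(0,-2.18,np.pi,np.pi/2,-np.pi/2):
    def f(x):
        o=[]
        for j,p,v in D:
            P,R=fk(np.array(j),sg,x[:4],x[4]); Q=Ro.from_rotvec(v).as_matrix()
            o+=[*(P-p),*(300*(R@Ro.from_euler("z",x[5]).as_matrix()-Q).ravel())]
        return o
    for t0 in(0,1.57,3.14,-1.57):
        r=least_squares(f,[350,400,400,250,yaw0,t0]); res.append((r.cost,sg,r.x.round(3).tolist()))
res.sort(key=lambda a:a[0]); [print(a) for a in res[:4]]
E
```

```text
(np.float64(442.13374413934565), (-1, -1, -1, -1), [236.373, 451.348, 484.263, 323.687, -0.055, 1.526])
(np.float64(442.1337441393469), (-1, -1, -1, -1), [236.373, 451.348, 484.263, 323.687, -0.055, 1.526])
(np.float64(442.1337441393475), (-1, -1, -1, -1), [236.373, 451.348, 484.263, 323.687, -0.055, 1.526])
(np.float64(442.13374413935475), (-1, -1, -1, -1), [236.373, 451.348, 484.263, 323.687, -0.055, 1.526])
```

```bash
cat >> kin.py <<'E'
SG=(-1,-1,-1,-1); LL=(236.4,451.3,484.3,323.7); YW=-.055; TY=1.526
LO=np.array([-2.6,-.5,-1.47,.16,-1.27,.06,-2.6]); HI=np.array([2.6,2.12,1.34,2.42,4.41,2.06,2.6])
from scipy.optimize import least_squares
def tool(q):
    P,R=fk(q,SG,LL,YW); return P,R@Ro.from_euler("z",TY).as_matrix()
def err(q,P,Q):
    p,R=tool(q); return np.r_[p-P,300*Ro.from_matrix(R.T@Q).as_rotvec()]
def feas(g,az,tl,seed=0):
    P,Q=pose(g,az,tl); out=[]; rng=np.random.default_rng(seed)
    for j1 in np.arange(-2,2.01,.2):
        best=None
        for k in range(4):
            x0=[.3,0,1.5,0,1.2,0] if k==0 else rng.uniform(LO[1:],HI[1:])
            r=least_squares(lambda x:err(np.r_[j1,x],P,Q),np.clip(x0,LO[1:]+.03,HI[1:]-.03),bounds=(LO[1:]+.02,HI[1:]-.02),max_nfev=60)
            if best is None or r.cost<best[0]: best=(r.cost,r.x)
            if best[0]<5: break
        if best[0]<5: out.append(np.r_[j1,best[1]])
    return out
E
python3 - <<'E'
from kin import *
q=np.load("rack2.npy"); ra=np.degrees(q[2]); s=readout.get_state()
print("model err now",err(s["joint_positions"],s["position"],Ro.from_rotvec(s["tool_rot"]).as_matrix()).round(1))
for nm,g,az,tl in[("white",(488,-134,74),-20,45),("white",(488,-134,74),-20,40),("white+120",(488,-134,194),-20,45),("yellow",(426,-356,74),-40,45),("red",(486,-244,74),-27,45),
  ("p1",rackp(q,[[58,-70,86]])[0],ra,45),("p2",rackp(q,[[0,-70,86]])[0],ra,45),("p3",rackp(q,[[-58,-70,86]])[0],ra,45),("p3up",rackp(q,[[-58,-70,190]])[0],ra,40),("knob",(528,-71,58),ra,45)]:
    o=feas(g,az,tl); print(nm,az,tl,len(o)); [print("   ",x.round(2)) for x in o[::max(1,len(o)//3)]]
E
```

```text
model err now [-0.   4.5 -6.2 11.4  0.   1.5]
white -20 45 0
white -20 40 0
white+120 -20 45 9
    [-0.4  -0.29  0.49  2.4   0.89  0.33 -2.54]
    [ 0.2  -0.26 -0.04  2.4   0.38  0.24 -2.09]
    [ 0.8  -0.31 -0.57  2.4  -0.38  0.24 -1.39]
yellow -40 45 9
    [-0.4   0.27  1.09  2.39  3.97  0.26  0.57]
    [0.2  0.14 0.45 2.39 3.43 0.17 1.2 ]
    [ 0.8   0.13 -0.16  2.39  3.02  0.17  1.66]
red -27 45 0
p1 29.127339873029793 45 2
    [ 0.4   0.42 -0.59  2.03 -1.25  0.12  0.09]
    [ 0.8   0.66 -1.1   2.04  1.4   0.18 -2.36]
p2 29.127339873029793 45 1
    [ 1.    0.65 -1.24  2.16  1.49  0.18 -2.4 ]
p3 29.127339873029793 45 1
    [ 1.2   0.6  -1.34  2.28  1.42  0.12 -2.31]
p3up 29.127339873029793 40 15
    [-1.2  -0.01  1.18  2.15 -0.75  0.49 -0.48]
    [-0.2  -0.01  0.19  2.15 -0.78  0.5  -0.46]
    [ 0.8  -0.01 -0.81  2.15 -0.79  0.51 -0.45]
knob 29.127339873029793 45 3
    [ 1.2   0.35 -0.84  2.3  -1.23  0.41  0.51]
    [ 1.4   0.47 -1.07  2.3  -1.    0.3   0.35]
    [ 1.6   0.78 -1.35  2.3   0.46  0.19 -0.97]
```

```bash
cat >> kin.py <<'E'
def jac(q):
    p,R=tool(q); J=np.zeros((6,7))
    for i in range(7):
        d=q.copy(); d[i]+=1e-5; P,Q=tool(d); J[:3,i]=(P-p)/1e-5; J[3:,i]=300*Ro.from_matrix(Q@R.T).as_rotvec()/1e-5
    return J
def step(q,P,Q,n=60,lam=10.):
    "cartesian-interpolated damped IK with limits as locked joints"
    p0,R0=tool(q); rv=Ro.from_matrix(R0.T@Q).as_rotvec()
    for k in range(1,n+1):
        pt=p0+(P-p0)*k/n; Rt=R0@Ro.from_rotvec(rv*k/n).as_matrix()
        for _ in range(3):
            p,R=tool(q); e=np.r_[pt-p,300*Ro.from_matrix(Rt@R.T).as_rotvec()]; J=jac(q); fr=np.ones(7,bool)
            for _ in range(3):
                Jf=J[:,fr]; d=np.zeros(7); d[fr]=Jf.T@np.linalg.solve(Jf@Jf.T+lam**2*np.eye(6),e)
                bad=fr&(((q+d>HI)&(d>0))|((q+d<LO)&(d<0)))
                if not bad.any(): break
                fr&=~bad
            q=np.clip(q+d,LO,HI)
    p,R=tool(q); return q,np.linalg.norm(P-p),np.degrees(Ro.from_matrix(R.T@Q).magnitude())
E
python3 - <<'E'
from kin import *
qa=np.load("rack.npy"); az=np.degrees(qa[2])
q=np.array([1.08138235,.33288553,-.06470389,1.46097039,.02165216,1.34989779,-.08849359])
p,R=tool(q); g=rackp(qa,[[-190,-70,190]])[0]; s0=np.array([281.08,-557.78,221.73])
for lam in(10,60,150):
    q1,a,b=step(q,*pose((s0+g)/2+[0,0,15],28,30),lam=lam); q2,c,d=step(q1,*pose(g,az,45),lam=lam); q3,e,f=step(q2,*pose((417,-110,155),-20,45),lam=lam)
    print(lam,q1.round(2),q2.round(2),round(c,1),q3.round(2),round(e,1))
# pick scan white
import numpy as np
for nm,b in(("white",(488,-134)),("yellow",(426,-356)),("red",(486,-244))):
    for az_ in(-105,-90,-75,-60,-45,-30):
        o=feas((*b,74),az_,42); print(nm,az_,len(o),*[x.round(2).tolist() for x in o[len(o)//2:len(o)//2+1]])
E
```

```text
10 [ 1.08 -0.05 -0.16  2.05 -0.59  1.15  0.09] [ 0.78 -0.29 -0.45  2.41 -1.14  0.78  0.04] 0.0 [ 1.   -0.44 -0.74  2.42 -0.54  0.43 -1.3 ] 35.5
60 [ 1.08 -0.05 -0.16  2.05 -0.59  1.15  0.09] [ 0.78 -0.29 -0.45  2.41 -1.14  0.78  0.04] 0.0 [ 0.97 -0.43 -0.72  2.42 -0.52  0.43 -1.31] 35.7
150 [ 1.08 -0.05 -0.16  2.05 -0.58  1.15  0.09] [ 0.78 -0.29 -0.45  2.41 -1.14  0.78  0.04] 0.2 [ 1.05 -0.44 -0.76  2.42 -0.64  0.45 -1.17] 36.8
white -105 8 [0.2, 0.5, -0.44, 1.89, 0.89, 1.33, 2.19]
white -90 8 [0.2, 0.41, -0.45, 2.02, 1.0, 1.18, 2.3]
white -75 8 [0.2, 0.31, -0.44, 2.15, 1.11, 1.0, 2.42]
white -60 7 [0.2, 0.21, -0.39, 2.28, 1.24, 0.79, 2.53]
white -45 3 [1.0, 0.25, -1.14, 2.38, 1.54, 0.73, 2.58]
white -30 0
yellow -105 6 [0.8, 0.47, -0.62, 1.99, 1.16, 1.15, 2.39]
yellow -90 6 [0.8, 0.35, -0.57, 2.12, 1.26, 0.93, 2.51]
yellow -75 4 [1.2, 0.36, -0.93, 2.24, 1.5, 0.83, 2.58]
yellow -60 0
yellow -45 10 [0.4, 0.13, 0.2, 2.36, 2.34, 0.1, 2.2]
yellow -30 6 [1.0, 0.14, -0.27, 2.35, 4.37, 0.16, 0.53]
red -105 8 [0.4, 0.49, -0.44, 1.9, 0.99, 1.24, 2.31]
red -90 6 [0.4, 0.39, -0.42, 2.04, 1.1, 1.06, 2.42]
red -75 5 [0.6, 0.33, -0.6, 2.16, 1.28, 0.91, 2.51]
red -60 2 [1.2, 0.47, -1.2, 2.28, 1.6, 0.94, 2.58]
red -45 2 [-0.6, 0.21, 0.87, 2.36, 1.62, 0.19, 2.58]
red -30 10 [0.2, 0.1, 0.18, 2.39, 2.61, 0.09, 1.98]
```

```bash
cat >> kin.py <<'E'
def feas2(g,az,tl,flip,n=40,seed=1):
    P,Q=pose(g,az,tl); Q=Q@Ro.from_euler("z",np.pi*flip).as_matrix(); out=[]; rng=np.random.default_rng(seed); m=(HI-LO)/2; c=(HI+LO)/2
    for k in range(n):
        r=least_squares(lambda x:np.r_[err(x,P,Q),.3*(x-c)/m],rng.uniform(LO+.1,HI-.1),bounds=(LO+.03,HI-.03),max_nfev=40)
        if np.linalg.norm(err(r.x,P,Q))<6: out.append(r.x)
    return np.array(out).reshape(-1,7)
E
cat > scan.py <<'E'
from kin import *
import sys
q=np.load("rack2.npy"); ra=np.degrees(q[2]); pr=lambda t,S:print(t,len(S),*[x.round(2).tolist() for x in S[np.unique((S/.5).round(),axis=0,return_index=True)[1]][:4]],sep="\n  ")
for flip in(0,1):
    for tl in(42,):
        for nm,X,z in(("p1",58,86),("p3",-58,86),("p3hi",-80,230)): pr((nm,flip,tl),feas2(rackp(q,[[X,-70,z]])[0],ra,tl,flip,24))
        for az in(-90,-60): pr(("white",az,flip,tl),feas2((488,-134,74),az,tl,flip,24))
E
time python3 scan.py
```

```text
('p1', 0, 42)
  10
  [0.15, 0.38, -0.31, 2.01, -1.07, 0.22, -0.16]
  [0.05, 0.37, -0.2, 2.01, -1.16, 0.25, -0.09]
  [-0.02, 0.36, -0.11, 2.01, -1.21, 0.27, -0.06]
  [0.58, 0.49, -0.82, 2.01, 0.19, 0.12, -1.29]
('p3', 0, 42)
  10
  [0.72, 0.25, -0.76, 2.25, -1.21, 0.23, 0.11]
  [0.67, 0.24, -0.72, 2.25, -1.24, 0.24, 0.13]
  [1.13, 0.49, -1.27, 2.25, 0.62, 0.11, -1.59]
  [1.09, 0.43, -1.2, 2.25, 0.04, 0.09, -1.03]
('p3hi', 0, 42)
  10
  [-0.76, -0.15, 0.73, 2.17, -0.57, 0.51, -0.62]
  [-0.85, -0.16, 0.82, 2.17, -0.53, 0.5, -0.66]
  [0.06, -0.11, -0.03, 2.17, -0.77, 0.58, -0.47]
  [-0.09, -0.11, 0.12, 2.17, -0.74, 0.57, -0.49]
('white', -90, 0, 42)
  15
  [-0.34, 0.38, 0.16, 2.02, 0.8, 1.03, 2.44]
  [-0.55, 0.4, 0.4, 2.02, 0.71, 0.98, 2.5]
  [0.23, 0.42, -0.49, 2.02, 1.01, 1.19, 2.29]
  [-0.2, 0.37, 0.0, 2.02, 0.86, 1.07, 2.4]
('white', -60, 0, 42)
  14
  [0.14, 0.2, -0.32, 2.28, 1.23, 0.78, 2.53]
  [-0.04, 0.19, -0.13, 2.28, 1.2, 0.75, 2.55]
  [0.01, 0.2, -0.19, 2.28, 1.21, 0.75, 2.55]
  [0.43, 0.24, -0.63, 2.28, 1.29, 0.84, 2.51]
('p1', 1, 42)
  17
  [0.58, 0.49, -0.82, 2.01, 0.19, 0.
[... 233 characters left out ...]
, 2.25, 0.78, 0.12, 1.4]
  [1.23, 0.73, -1.44, 2.25, 1.36, 0.31, 0.94]
  [1.07, 0.42, -1.18, 2.25, -0.1, 0.09, 2.24]
('p3hi', 1, 42)
  16
  [-0.88, -0.17, 0.85, 2.17, -0.51, 0.5, 2.47]
  [-0.56, -0.13, 0.55, 2.17, -0.64, 0.53, 2.57]
('white', -90, 1, 42)
  18
  [-1.15, 0.74, 1.18, 2.02, 0.08, 0.81, -0.13]
  [-0.7, 0.43, 0.57, 2.02, 0.63, 0.94, -0.58]
  [-0.43, 0.38, 0.26, 2.02, 0.77, 1.01, -0.68]
  [0.07, 0.39, -0.3, 2.02, 0.95, 1.14, -0.81]
('white', -60, 1, 42)
  19
  [-0.78, 0.24, 0.65, 2.28, 1.04, 0.61, -0.49]
  [-0.37, 0.2, 0.21, 2.28, 1.14, 0.69, -0.56]
  [-0.61, 0.21, 0.47, 2.28, 1.09, 0.65, -0.52]
  [0.12, 0.2, -0.3, 2.28, 1.23, 0.77, -0.61]
real	0m24.929s
user	0m25.262s
sys	0m0.104s
```

```bash
cat > sim.py <<'E'
from kin import *
def run(q,T,lam=20.,verbose=True):
    for g,az,tl in T:
        q,e,a=step(q,*pose(g,az,tl),n=25,lam=lam); print(np.round(g),az,tl,q.round(2),"err %.0f %.0f"%(e,a),"mar %.2f"%np.minimum(q-LO,HI-q).min())
    return q
E
python3 - <<'E'
from sim import *
qa=np.load("rack2.npy"); ra=np.degrees(qa[2]); rp=lambda x,z:rackp(qa,[[x,-70,z]])[0]
s=readout.get_state()
q=run(s["joint_positions"].copy(),[((520,-140,260),-20,10),((520,-140,260),50,0),((520,-140,260),120,0),((520,-140,260),120,-42),((488,-134,200),120,-42),((488,-134,74),120,-42),((488,-134,220),120,-42),((540,-40,220),165,-42),(rp(-100,170),180+ra,-42),(rp(58,115),180+ra,-42),(rp(58,86),180+ra,-42),(rp(-150,170),180+ra,-42)])
E
```

```text
[ 520 -140  260] -20 10 [ 1.99 -0.46 -1.47  1.81 -0.52  1.23 -1.28] err 3 1 mar 0.00
[ 520 -140  260] 50 0 [ 2.04 -0.5  -1.47  1.77 -0.53  1.37 -0.03] err 25 5 mar 0.00
[ 520 -140  260] 120 0 [ 2.04 -0.5  -1.47  1.77 -0.53  1.37  1.2 ] err 25 5 mar 0.00
[ 520 -140  260] 120 -42 [ 1.48 -0.5  -1.34  2.04  0.12  0.75  0.52] err 0 0 mar 0.00
[ 488 -134  200] 120 -42 [ 1.44 -0.5  -1.37  2.18  0.19  0.64  0.39] err 0 0 mar 0.00
[ 488 -134   74] 120 -42 [ 1.51 -0.5  -1.45  2.38  0.08  0.36  0.45] err 49 6 mar 0.00
[ 488 -134  220] 120 -42 [ 1.39 -0.5  -1.31  2.16  0.18  0.68  0.43] err 0 0 mar 0.00
[540 -40 220] 165 -42 [ 0.68 -0.24 -0.69  2.25  0.06  0.36  1.22] err 0 0 mar 0.17
[537.  57. 170.] 209.1273398730298 -42 [-1.27 -0.21  1.25  2.27 -0.56  0.36  2.6 ] err 0 0 mar 0.00
[675. 134. 115.] 209.1273398730298 -42 [ 0.41  0.37 -0.62  1.99 -0.51  0.2   2.46] err 0 0 mar 0.14
[675. 134.  86.] 209.1273398730298 -42 [ 0.43  0.44 -0.64  2.01 -0.51  0.13  2.5 ] err 0 0 mar 0.07
[494.  32. 170.] 209.1273398730298 -42 [ 1.49  0.18 -1.44  2.2  -0.53  0.5   2.6 ] err 50 7 mar 0.00
```

```bash
python3 - <<'E'
from sim import *
qa=np.load("rack2.npy"); ra=np.degrees(qa[2]); rp=lambda x,z:rackp(qa,[[x,-70,z]])[0]
s=readout.get_state(); q0=s["joint_positions"].copy()
pick=[((488,-134,220),120,-42),((488,-134,74),120,-42),((488,-134,220),120,-42),((540,-40,220),165,-42),(rp(-100,170),180+ra,-42),(rp(58,115),180+ra,-42),(rp(58,86),180+ra,-42),(rp(-100,190),180+ra,-42)]
for nm,A in(("stretch",[((700,-200,330),-15,10),((840,-240,330),-15,10),((700,-180,300),50,0),((600,-160,260),120,0),((540,-140,240),120,-25)]),
            ("low side",[((560,-300,260),-30,0),((560,-300,260),40,0),((600,-250,260),120,0),((540,-140,240),120,-25)])):
    print(nm); run(q0,A+pick)
E
```

```text
stretch
[ 700 -200  330] -15 10 [ 2.05 -0.5  -1.44  1.67 -0.67  1.13 -1.15] err 95 16 mar 0.00
[ 840 -240  330] -15 10 [ 2.06 -0.5  -1.44  1.67 -0.79  0.98 -1.07] err 195 26 mar 0.00
[ 700 -180  300] 50 0 [ 2.1  -0.5  -1.44  1.66 -0.7   1.26  0.03] err 122 20 mar 0.00
[ 600 -160  260] 120 0 [ 2.04 -0.49 -1.47  1.76 -0.58  1.27  1.2 ] err 67 12 mar 0.00
[ 540 -140  240] 120 -25 [ 1.8  -0.5  -1.47  1.9  -0.27  0.95  0.9 ] err 5 1 mar 0.00
[ 488 -134  220] 120 -42 [ 1.39 -0.5  -1.31  2.16  0.18  0.68  0.43] err 0 0 mar 0.00
[ 488 -134   74] 120 -42 [ 1.52 -0.5  -1.46  2.37  0.09  0.36  0.44] err 48 6 mar 0.00
[ 488 -134  220] 120 -42 [ 1.39 -0.5  -1.31  2.16  0.18  0.68  0.43] err 0 0 mar 0.00
[540 -40 220] 165 -42 [ 0.68 -0.24 -0.69  2.25  0.06  0.36  1.22] err 0 0 mar 0.17
[537.  57. 170.] 209.1273398730298 -42 [-1.27 -0.21  1.25  2.27 -0.56  0.36  2.6 ] err 0 0 mar 0.00
[675. 134. 115.] 209.1273398730298 -42 [ 0.41  0.37 -0.62  1.99 -0.51  0.2   2.46] err 0 0 mar 0.14
[675. 134.  86.] 209.1273398730298 -42 [ 0.43  0.44 -0.64  2.01 -0.51  0.13  2.5 ] err 0 0 mar 0.07
[537.  57. 190.] 
[... 478 characters left out ...]
1  2.16  0.18  0.68  0.43] err 0 0 mar 0.00
[ 488 -134   74] 120 -42 [ 1.52 -0.5  -1.46  2.37  0.09  0.36  0.44] err 48 6 mar 0.00
[ 488 -134  220] 120 -42 [ 1.39 -0.5  -1.31  2.16  0.18  0.68  0.43] err 0 0 mar 0.00
[540 -40 220] 165 -42 [ 0.68 -0.24 -0.69  2.25  0.06  0.36  1.22] err 0 0 mar 0.17
[537.  57. 170.] 209.1273398730298 -42 [-1.27 -0.21  1.25  2.27 -0.56  0.36  2.6 ] err 0 0 mar 0.00
[675. 134. 115.] 209.1273398730298 -42 [ 0.41  0.37 -0.62  1.99 -0.51  0.2   2.46] err 0 0 mar 0.14
[675. 134.  86.] 209.1273398730298 -42 [ 0.43  0.44 -0.64  2.01 -0.51  0.13  2.5 ] err 0 0 mar 0.07
[537.  57. 190.] 209.1273398730298 -42 [ 1.46  0.11 -1.46  2.16 -0.61  0.5   2.6 ] err 30 4 mar 0.00
```

```bash
python3 - <<'E'
from sim import *
qa=np.load("rack2.npy"); ra=np.degrees(qa[2]); rp=lambda x,z:rackp(qa,[[x,-70,z]])[0]
s=readout.get_state(); q0=s["joint_positions"].copy()
pick=[((488,-134,220),120,-42),((488,-134,74),120,-42),((488,-134,220),120,-42),((540,-40,220),165,-42),(rp(-100,170),180+ra,-42),(rp(58,115),180+ra,-42),(rp(58,86),180+ra,-42),(rp(-100,190),180+ra,-42)]
run(np.array([1.08,.333,-.065,1.461,.0217,1.35,-.088]),[((350,-450,260),60,0),((420,-300,260),120,0)]+pick)
print("from now"); q1=run(q0,[((480,-80,220),15,40),((430,-200,220),27,25),((330,-420,240),27,0),((300,-520,240),27,0),((350,-450,260),60,0),((420,-300,260),120,0)]+pick)
E
```

```text
[ 350 -450  260] 60 0 [ 1.02  0.22 -0.19  1.58  0.04  1.34  0.31] err 0 0 mar 0.72
[ 420 -300  260] 120 0 [ 0.93  0.11 -0.39  1.72  0.04  1.32  1.06] err 0 0 mar 0.61
[ 488 -134  220] 120 -42 [ 0.76 -0.11 -0.88  2.16  0.78  0.86 -0.06] err 0 0 mar 0.26
[ 488 -134   74] 120 -42 [ 0.65  0.29 -0.87  2.28  1.34  0.91 -0.66] err 0 0 mar 0.14
[ 488 -134  220] 120 -42 [ 0.77 -0.12 -0.89  2.16  0.77  0.86 -0.06] err 0 0 mar 0.26
[540 -40 220] 165 -42 [ 0.39 -0.2  -0.44  2.25  0.28  0.37  1.02] err 0 0 mar 0.17
[537.  57. 170.] 209.1273398730298 -42 [-1.27 -0.21  1.25  2.27 -0.56  0.36  2.6 ] err 0 0 mar 0.00
[675. 134. 115.] 209.1273398730298 -42 [ 0.41  0.37 -0.62  1.99 -0.51  0.2   2.46] err 0 0 mar 0.14
[675. 134.  86.] 209.1273398730298 -42 [ 0.43  0.44 -0.64  2.01 -0.51  0.13  2.5 ] err 0 0 mar 0.07
[537.  57. 190.] 209.1273398730298 -42 [ 1.46  0.11 -1.46  2.16 -0.61  0.5   2.6 ] err 30 4 mar 0.00
from now
[480 -80 220] 15 40 [ 1.32 -0.39 -0.8   2.29 -1.08  0.89 -0.18] err 0 0 mar 0.11
[ 430 -200  220] 27 25 [ 1.5  -0.13 -0.81  2.06 -0.57  1.08 -0.15] err 0 0 mar 0.36
[ 330 -420  240] 
[... 358 characters left out ...]
1  2.16  0.18  0.68  0.43] err 0 0 mar 0.00
[ 488 -134   74] 120 -42 [ 1.52 -0.5  -1.46  2.37  0.09  0.36  0.44] err 48 6 mar 0.00
[ 488 -134  220] 120 -42 [ 1.39 -0.5  -1.31  2.16  0.18  0.68  0.43] err 0 0 mar 0.00
[540 -40 220] 165 -42 [ 0.68 -0.24 -0.69  2.25  0.06  0.36  1.22] err 0 0 mar 0.17
[537.  57. 170.] 209.1273398730298 -42 [-1.27 -0.21  1.25  2.27 -0.56  0.36  2.6 ] err 0 0 mar 0.00
[675. 134. 115.] 209.1273398730298 -42 [ 0.41  0.37 -0.62  1.99 -0.51  0.2   2.46] err 0 0 mar 0.14
[675. 134.  86.] 209.1273398730298 -42 [ 0.43  0.44 -0.64  2.01 -0.51  0.13  2.5 ] err 0 0 mar 0.07
[537.  57. 190.] 209.1273398730298 -42 [ 1.46  0.11 -1.46  2.16 -0.61  0.5   2.6 ] err 30 4 mar 0.00
```

```bash
python3 - <<'E'
from st import *
plan([((470,-120,230),15,30)])
E
```

```text
{'dx': 2.04, 'dy': -2.09, 'dz': -7.26, 'rx': 20.7, 'ry': -13.7, 'rz': -29.0} rows>=5.3
```

send_rows([
  {"dx": 2,"dy": -2.1,"dz": -7.3,"rx": 20.7,"ry": -13.7,"rz": -29,"gripper": 1},
  {"dx": 2,"dy": -2.1,"dz": -7.3,"rx": 20.7,"ry": -13.7,"rz": -29,"gripper": 1},
  {"dx": 2,"dy": -2.1,"dz": -7.3,"rx": 20.7,"ry": -13.7,"rz": -29,"gripper": 1},
  {"dx": 2,"dy": -2.1,"dz": -7.3,"rx": 20.7,"ry": -13.7,"rz": -29,"gripper": 1},
  {"dx": 2,"dy": -2.1,"dz": -7.3,"rx": 20.7,"ry": -13.7,"rz": -29,"gripper": 1},
  {"dx": 2,"dy": -2.1,"dz": -7.3,"rx": 20.7,"ry": -13.7,"rz": -29,"gripper": 1},
  {"dx": 2,"dy": -2.1,"dz": -7.3,"rx": 20.7,"ry": -13.7,"rz": -29,"gripper": 1},
  {"dx": 2,"dy": -2.1,"dz": -7.3,"rx": 20.7,"ry": -13.7,"rz": -29,"gripper": 1},
])

```text
clock: 2.92
position: [478.7, -117.1, 212.9]
tool_rot: [-2.942, -0.395, -0.782]
ft_force: [-0.6, 0.1, -0.4]
gripper_width: 86.9
finger_force: 0.0
```

```bash
python3 - <<'E'
from st import *
show()
plan([((400,-280,240),50,0),((420,-280,250),110,0)])
E
```

```text
t 2.92 grasp [ 469.6 -119.7  229.4] az 15.7 tilt 29.8 roll -0.2 F [-0.6  0.1 -0.4] w 86.9 [ 1.1  -0.26 -0.64  2.15 -0.65  0.89 -0.51] dq 0.06
{'dx': -9.89, 'dy': 13.62, 'dz': -6.66, 'rx': 8.8, 'ry': -28.9, 'rz': -33.9} rows>=6.3
{'dx': 1.28, 'dy': 1.53, 'dz': -0.99, 'rx': 0.1, 'ry': -0.0, 'rz': -60.0} rows>=8.4
```

send_rows([
  {"dx": -9.9,"dy": 13.6,"dz": -6.7,"rx": 8.8,"ry": -28.9,"rz": -33.9,"gripper": 1},
  {"dx": -9.9,"dy": 13.6,"dz": -6.7,"rx": 8.8,"ry": -28.9,"rz": -33.9,"gripper": 1},
  {"dx": -9.9,"dy": 13.6,"dz": -6.7,"rx": 8.8,"ry": -28.9,"rz": -33.9,"gripper": 1},
  {"dx": -9.9,"dy": 13.6,"dz": -6.7,"rx": 8.8,"ry": -28.9,"rz": -33.9,"gripper": 1},
  {"dx": -9.9,"dy": 13.6,"dz": -6.7,"rx": 8.8,"ry": -28.9,"rz": -33.9,"gripper": 1},
  {"dx": -9.9,"dy": 13.6,"dz": -6.7,"rx": 8.8,"ry": -28.9,"rz": -33.9,"gripper": 1},
  {"dx": -9.9,"dy": 13.6,"dz": -6.7,"rx": 8.8,"ry": -28.9,"rz": -33.9,"gripper": 1},
  {"dx": -9.9,"dy": 13.6,"dz": -6.7,"rx": 8.8,"ry": -28.9,"rz": -33.9,"gripper": 1},
])

```text
clock: 3.58
position: [400.5, -276.8, 221.2]
tool_rot: [2.842, 1.332, -0.001]
ft_force: [0.1, 0.7, 0.3]
gripper_width: 86.9
finger_force: 0.0
```

send_rows([
  {"dx": 1.3,"dy": 1.5,"dz": -1,"rx": 0,"ry": 0,"rz": -56,"gripper": 1},
  {"dx": 1.3,"dy": 1.5,"dz": -1,"rx": 0,"ry": 0,"rz": -56,"gripper": 1},
  {"dx": 1.3,"dy": 1.5,"dz": -1,"rx": 0,"ry": 0,"rz": -56,"gripper": 1},
  {"dx": 1.3,"dy": 1.5,"dz": -1,"rx": 0,"ry": 0,"rz": -56,"gripper": 1},
  {"dx": 1.3,"dy": 1.5,"dz": -1,"rx": 0,"ry": 0,"rz": -56,"gripper": 1},
  {"dx": 1.3,"dy": 1.5,"dz": -1,"rx": 0,"ry": 0,"rz": -56,"gripper": 1},
  {"dx": 1.3,"dy": 1.5,"dz": -1,"rx": 0,"ry": 0,"rz": -56,"gripper": 1},
  {"dx": 1.3,"dy": 1.5,"dz": -1,"rx": 0,"ry": 0,"rz": -56,"gripper": 1},
])

```text
clock: 4.25
position: [418.6, -278.0, 231.3]
tool_rot: [1.884, 2.511, -0.001]
ft_force: [-0.0, 0.7, 0.4]
gripper_width: 86.9
finger_force: 0.0
```

```bash
python3 - <<'E'
from sim import *
from st import show
show(); s=readout.get_state()
plan([((488.2,-134.2,205),120,-42),((488.2,-134.2,74),120,-42)])
run(s["joint_positions"].copy(),[((488.2,-134.2,205),120,-42),((488.2,-134.2,74),120,-42)])
E
```

```text
t 4.25 grasp [ 418.6 -277.9  250.3] az -49.9 tilt 0.2 roll 0.1 F [-0.   0.7  0.4] w 86.9 [ 1.14  0.1  -0.68  1.74  0.07  1.32  0.73] dq 1.18
{'dx': 10.63, 'dy': 11.0, 'dz': 4.03, 'rx': -5.0, 'ry': -41.6, 'rz': -13.2} rows>=6.1
{'dx': 8.76, 'dy': 0.0, 'dz': 9.74, 'rx': 0.0, 'ry': -0.0, 'rz': 0.0} rows>=3.1
[ 488. -134.  205.] 120 -42 [ 1.05 -0.13 -1.15  2.18  0.76  0.82 -0.07] err 0 0 mar 0.24
[ 488. -134.   74.] 120 -42 [ 0.83  0.38 -1.08  2.28  1.41  1.01 -0.68] err 0 0 mar 0.14
```

send_rows([
  {"dx": 10.6,"dy": 11,"dz": 4,"rx": -5,"ry": -41.6,"rz": -13.2,"gripper": 1},
  {"dx": 10.6,"dy": 11,"dz": 4,"rx": -5,"ry": -41.6,"rz": -13.2,"gripper": 1},
  {"dx": 10.6,"dy": 11,"dz": 4,"rx": -5,"ry": -41.6,"rz": -13.2,"gripper": 1},
  {"dx": 10.6,"dy": 11,"dz": 4,"rx": -5,"ry": -41.6,"rz": -13.2,"gripper": 1},
  {"dx": 10.6,"dy": 11,"dz": 4,"rx": -5,"ry": -41.6,"rz": -13.2,"gripper": 1},
  {"dx": 10.6,"dy": 11,"dz": 4,"rx": -5,"ry": -41.6,"rz": -13.2,"gripper": 1},
  {"dx": 10.6,"dy": 11,"dz": 4,"rx": -5,"ry": -41.6,"rz": -13.2,"gripper": 1},
  {"dx": 10.6,"dy": 11,"dz": 4,"rx": -5,"ry": -41.6,"rz": -13.2,"gripper": 1},
])

```text
clock: 4.92
position: [493.3, -145.2, 189.5]
tool_rot: [1.233, 2.137, -0.477]
ft_force: [0.0, -0.1, 0.5]
gripper_width: 87.1
finger_force: 0.0
```

```bash
python3 - <<'E'
from st import *
show(); plan([((488.2,-134.2,74),120,-42)])
E
```

```text
t 4.92 grasp [ 487.  -134.2  203.6] az -60.2 tilt 42.0 roll -0.2 F [ 0.  -0.1  0.5] w 87.1 [ 0.84 -0.08 -1.05  2.16  0.8   0.95 -0.16] dq 0.10
{'dx': 8.63, 'dy': 0.15, 'dz': 9.68, 'rx': -0.2, 'ry': -0.0, 'rz': 0.1} rows>=3.1
```

send_rows([
  {"dx": 1.5,"dy": 0.1,"dz": 1.7,"rx": 0,"ry": 0,"rz": 0,"gripper": 1},
  {"dx": 3,"dy": 0.1,"dz": 3.4,"rx": 0,"ry": 0,"rz": 0,"gripper": 1},
  {"dx": 4.5,"dy": 0.1,"dz": 5,"rx": 0,"ry": 0,"rz": 0,"gripper": 1},
  {"dx": 6,"dy": 0.1,"dz": 6.7,"rx": 0,"ry": 0,"rz": 0,"gripper": 1},
  {"dx": 7.4,"dy": 0.1,"dz": 8.3,"rx": 0,"ry": 0,"rz": 0,"gripper": 1},
  {"dx": 8.6,"dy": 0.1,"dz": 9.7,"rx": 0,"ry": 0,"rz": 0,"gripper": 1},
  {"dx": 8.6,"dy": 0.1,"dz": 9.7,"rx": 0,"ry": 0,"rz": 0,"gripper": 1},
])

```text
clock: 5.5
position: [493.6, -147.9, 57.7]
tool_rot: [1.242, 2.14, -0.479]
ft_force: [-1.9, -0.2, -1.2]
gripper_width: 87.0
finger_force: 0.0
```

```bash
python3 - <<'E'
from st import *
show(); plan([((488.2,-134.2,74),120,-42)])
E
```

```text
t 5.50 grasp [ 487.4 -136.9   71.9] az -60.7 tilt 41.6 roll -0.3 F [-1.9 -0.2 -1.2] w 87.0 [ 0.7   0.32 -1.01  2.26  1.28  1.03 -0.64] dq 0.11
{'dx': -0.01, 'dy': 0.22, 'dz': -0.29, 'rx': -0.5, 'ry': -0.4, 'rz': -0.1} rows>=0.1
```

send_rows([
  {"dx": 0,"dy": 0.2,"dz": -0.3,"rx": -0.5,"ry": -0.4,"rz": 0,"gripper": 1},
  {"dx": 0,"dy": 0.2,"dz": -0.3,"rx": -0.5,"ry": -0.4,"rz": 0,"gripper": 0.6},
  {"dx": 0,"dy": 0.2,"dz": -0.3,"rx": -0.5,"ry": -0.4,"rz": 0,"gripper": 0.3},
  {"dx": 0,"dy": 0.2,"dz": -0.3,"rx": -0.5,"ry": -0.4,"rz": 0,"gripper": 0.3},
  {"dx": 0,"dy": 0.2,"dz": -0.3,"rx": -0.5,"ry": -0.4,"rz": 0,"gripper": 0.3},
  {"dx": 0,"dy": 0.2,"dz": -0.3,"rx": -0.5,"ry": -0.4,"rz": 0,"gripper": 0.3},
])

```text
clock: 6.0
position: [497.5, -144.0, 64.5]
tool_rot: [1.226, 2.129, -0.469]
ft_force: [0.2, 0.1, -0.5]
gripper_width: 61.3
finger_force: 0.0
```

```bash
python3 - <<'E'
from sim import *
from st import show
show(); s=readout.get_state(); print(s["finger_force"])
qa=np.load("rack2.npy"); ra=np.degrees(qa[2]); rp=lambda x,z:rackp(qa,[[x,-70,z]])[0]
T=[((488.2,-134.2,205),120,-42),((500,-40,210),160,-42),(rp(-130,150),195,-42),(rp(0,135),195,-42),(rp(58,115),195,-42),(rp(58,86),195,-42)]
plan(T); run(s["joint_positions"].copy(),T)
E
```

```text
t 6.00 grasp [ 491.  -133.    78.6] az -59.5 tilt 42.4 roll 0.3 F [ 0.2  0.1 -0.5] w 61.3 [ 0.7   0.31 -1.02  2.26  1.28  1.03 -0.65] dq 0.01
0.0
{'dx': -8.49, 'dy': -0.25, 'dz': -9.36, 'rx': 0.4, 'ry': 0.4, 'rz': -0.0} rows>=3.0
{'dx': 5.52, 'dy': 6.54, 'dz': -5.64, 'rx': -26.8, 'ry': -0.0, 'rz': -29.8} rows>=5.6
{'dx': 5.48, 'dy': 8.83, 'dz': 3.13, 'rx': -23.4, 'ry': -0.0, 'rz': -26.0} rows>=4.9
{'dx': -8.37, 'dy': 3.17, 'dz': 9.55, 'rx': -0.0, 'ry': -0.0, 'rz': 0.0} rows>=3.1
{'dx': -2.84, 'dy': 1.42, 'dz': 5.24, 'rx': -0.0, 'ry': -0.0, 'rz': 0.0} rows>=1.5
{'dx': 1.94, 'dy': -0.0, 'dz': 2.16, 'rx': -0.0, 'ry': -0.0, 'rz': 0.0} rows>=0.7
[ 488. -134.  205.] 120 -42 [ 0.91 -0.1  -1.03  2.18  0.8   0.84 -0.1 ] err 0 0 mar 0.24
[500 -40 210] 160 -42 [ 0.43 -0.29 -0.5   2.33  0.33  0.4   0.86] err 0 0 mar 0.09
[511.  42. 150.] 195 -42 [-0.61 -0.16  0.56  2.39 -0.55  0.21  2.32] err 0 0 mar 0.03
[625. 105. 135.] 195 -42 [-0.7   0.18  0.56  2.14 -1.02  0.21  2.6 ] err 0 0 mar 0.00
[675. 134. 115.] 195 -42 [-0.56  0.31  0.38  2.02 -1.07  0.19  2.6 ] err 0 0 mar 0.00
[675. 134.  86.] 195 -42 [-0.19  0.34 -0.03  2.04 -1.    0.06  2.6 ] err 0 0 mar 0.00
```

```bash
python3 - <<'E'
from st import *
plan([((488.2,-134.2,74),120,-42)])
E
```

```text
{'dx': 0.35, 'dy': -0.32, 'dz': 0.31, 'rx': 0.4, 'ry': 0.4, 'rz': -0.0} rows>=0.1
```

send_rows([
  {"dx": 0.35,"dy": -0.3,"dz": 0.3,"rx": 0.4,"ry": 0.4,"rz": 0,"gripper": 0.65},
  {"dx": 0.35,"dy": -0.3,"dz": 0.3,"rx": 0.4,"ry": 0.4,"rz": 0,"gripper": 0.65},
  {"dx": 0.35,"dy": -0.3,"dz": 0.3,"rx": 0.4,"ry": 0.4,"rz": 0,"gripper": 0.3},
  {"dx": 0.35,"dy": -0.3,"dz": 0.3,"rx": 0.4,"ry": 0.4,"rz": 0,"gripper": 0.3},
  {"dx": 0.35,"dy": -0.3,"dz": 0.3,"rx": 0.4,"ry": 0.4,"rz": 0,"gripper": 0.3},
  {"dx": 0.35,"dy": -0.3,"dz": 0.3,"rx": 0.4,"ry": 0.4,"rz": 0,"gripper": 0.3},
  {"dx": 0.35,"dy": -0.3,"dz": 0.3,"rx": 0.4,"ry": 0.4,"rz": 0,"gripper": 0.3},
  {"dx": 0.35,"dy": -0.3,"dz": 0.3,"rx": 0.4,"ry": 0.4,"rz": 0,"gripper": 0.3},
])

```text
clock: 6.67
position: [494.4, -144.8, 59.2]
tool_rot: [1.233, 2.136, -0.474]
ft_force: [-0.8, -0.4, -0.4]
gripper_width: 45.6
finger_force: 30.0
```

```bash
python3 - <<'E'
from sim import *
from st import show
show(); s=readout.get_state(); print(s["finger_force"])
qa=np.load("rack2.npy"); ra=np.degrees(qa[2]); rp=lambda x,z:rackp(qa,[[x,-70,z]])[0]
for az,tl in((185,-42),(175,-42),(190,-39)):
    T=[((488.2,-134.2,150),120,tl),((500,-40,190),150,tl),(rp(-110,150),az,tl),(rp(0,135),az,tl),(rp(58,115),az,tl),(rp(58,86),az,tl)]
    run(s["joint_positions"].copy(),T)
E
```

```text
t 6.67 grasp [ 488.  -133.8   73.3] az -60.1 tilt 41.9 roll -0.0 F [-0.8 -0.4 -0.4] w 45.6 [ 0.7   0.32 -1.02  2.26  1.28  1.03 -0.65] dq 0.00
29.98541469220072
[ 488. -134.  150.] 120 -42 [ 0.89  0.08 -1.08  2.23  1.06  0.87 -0.37] err 0 0 mar 0.19
[500 -40 190] 150 -42 [ 0.64 -0.25 -0.8   2.32  0.57  0.47  0.41] err 0 0 mar 0.10
[529.  52. 150.] 185 -42 [-0.02 -0.1  -0.14  2.36 -0.01  0.15  1.51] err 0 0 mar 0.06
[625. 105. 135.] 185 -42 [-0.11  0.15 -0.16  2.14  0.72  0.15  0.74] err 0 0 mar 0.09
[675. 134. 115.] 185 -42 [-0.26  0.29 -0.04  2.02  0.84  0.15  0.58] err 0 0 mar 0.09
[675. 134.  86.] 185 -42 [-0.44  0.34  0.16  2.04  0.95  0.07  0.44] err 0 0 mar 0.01
[ 488. -134.  150.] 120 -42 [ 0.89  0.08 -1.08  2.23  1.06  0.87 -0.37] err 0 0 mar 0.19
[500 -40 190] 150 -42 [ 0.64 -0.25 -0.8   2.32  0.57  0.47  0.41] err 0 0 mar 0.10
[529.  52. 150.] 175 -42 [ 0.51 -0.12 -0.74  2.35  0.59  0.2   0.69] err 0 0 mar 0.07
[625. 105. 135.] 175 -42 [ 0.46  0.25 -0.87  2.12  1.31  0.44  0.05] err 0 0 mar 0.30
[675. 134. 115.] 175 -42 [ 0.34  0.42 -0.82  2.    1.44  0.54 -0.03] err 0 0 mar 0.42
[675. 134.  86.] 175 -42 [ 0.3   0.47 -0.78  2.01  1.57  0.54 -0.15] err 0 0 mar 0.41
[ 488. -134.  150.] 120 -39 [ 0.93  0.07 -1.09  2.21  0.97  0.85 -0.27] err 0 0 mar 0.21
[500 -40 190] 150 -39 [ 0.67 -0.24 -0.8   2.29  0.45  0.5   0.55] err 0 0 mar 0.13
[529.  52. 150.] 190 -39 [ 0.01 -0.09 -0.12  2.33 -0.36  0.24  1.97] err 0 0 mar 0.09
[625. 105. 135.] 190 -39 [-0.12  0.16 -0.1   2.11  0.05  0.19  1.5 ] err 0 0 mar 0.13
[675. 134. 115.] 190 -39 [-0.24  0.29 -0.02  1.99  0.13  0.18  1.38] err 0 0 mar 0.12
[675. 134.  86.] 190 -39 [-0.27  0.34  0.01  2.01  0.14  0.12  1.37] err 0 0 mar 0.06
```

```bash
python3 - <<'E'
from sim import *
s=readout.get_state()
qa=np.load("rack2.npy"); rp=lambda x,z:rackp(qa,[[x,-70,z]])[0]
T=[((488.2,-134.2,150),120,-42),((500,-40,190),150,-42),(rp(-120,150),178,-42)]
plan(T)
run(s["joint_positions"].copy(),T+[(rp(0,135),178,-42),(rp(58,115),178,-42),(rp(58,86),178,-42)])
E
```

```text
{'dx': -5.16, 'dy': -0.01, 'dz': -5.68, 'rx': -0.0, 'ry': -0.1, 'rz': 0.0} rows>=1.8
{'dx': 3.07, 'dy': 6.36, 'dz': -8.16, 'rx': -20.1, 'ry': 0.0, 'rz': -22.3} rows>=4.2
{'dx': 4.73, 'dy': 9.13, 'dz': 1.12, 'rx': -18.8, 'ry': 0.0, 'rz': -20.8} rows>=3.9
[ 488. -134.  150.] 120 -42 [ 0.89  0.08 -1.08  2.23  1.06  0.87 -0.37] err 0 0 mar 0.19
[500 -40 190] 150 -42 [ 0.64 -0.25 -0.8   2.32  0.57  0.47  0.41] err 0 0 mar 0.10
[520.  47. 150.] 178 -42 [ 0.32 -0.14 -0.52  2.38  0.4   0.17  0.96] err 0 0 mar 0.04
[625. 105. 135.] 178 -42 [ 0.36  0.21 -0.73  2.13  1.23  0.35  0.16] err 0 0 mar 0.29
[675. 134. 115.] 178 -42 [ 0.25  0.37 -0.68  2.01  1.38  0.43  0.04] err 0 0 mar 0.37
[675. 134.  86.] 178 -42 [ 0.21  0.42 -0.64  2.02  1.53  0.42 -0.1 ] err 0 0 mar 0.36
```

send_rows([
  {"dx": -1,"dy": 0,"dz": -1.1,"rx": 0,"ry": 0,"rz": 0,"gripper": 0.3},
  {"dx": -2.4,"dy": 0,"dz": -2.6,"rx": 0,"ry": 0,"rz": 0,"gripper": 0.3},
  {"dx": -3.8,"dy": 0,"dz": -4.2,"rx": 0,"ry": 0,"rz": 0,"gripper": 0.3},
  {"dx": -5.2,"dy": 0,"dz": -5.7,"rx": 0,"ry": 0,"rz": 0,"gripper": 0.3},
])

```text
clock: 7.0
position: [494.5, -144.7, 136.6]
tool_rot: [1.233, 2.138, -0.473]
ft_force: [-0.8, -0.7, -2.6]
gripper_width: 45.1
finger_force: 30.0
```

send_rows([
  {"dx": 0.5,"dy": 1,"dz": -1.3,"rx": -3.3,"ry": 0,"rz": -3.7,"gripper": 0.3},
  {"dx": 1,"dy": 2.1,"dz": -2.7,"rx": -6.7,"ry": 0,"rz": -7.4,"gripper": 0.3},
  {"dx": 1.5,"dy": 3.2,"dz": -4.1,"rx": -10,"ry": 0,"rz": -11.1,"gripper": 0.3},
  {"dx": 2,"dy": 4.2,"dz": -5.4,"rx": -13.4,"ry": 0,"rz": -14.9,"gripper": 0.3},
  {"dx": 2.6,"dy": 5.3,"dz": -6.8,"rx": -16.8,"ry": 0,"rz": -18.6,"gripper": 0.3},
  {"dx": 3.1,"dy": 6.4,"dz": -8.2,"rx": -20.1,"ry": 0,"rz": -22.3,"gripper": 0.3},
])

```text
clock: 7.5
position: [511.0, -45.3, 177.1]
tool_rot: [0.622, 2.341, -0.24]
ft_force: [0.4, 0.9, -3.3]
gripper_width: 45.5
finger_force: 30.0
```

send_rows([
  {"dx": 0.8,"dy": 1.5,"dz": 0.2,"rx": -3.1,"ry": 0,"rz": -3.5,"gripper": 0.3},
  {"dx": 1.6,"dy": 3,"dz": 0.4,"rx": -6.3,"ry": 0,"rz": -6.9,"gripper": 0.3},
  {"dx": 2.4,"dy": 4.6,"dz": 0.6,"rx": -9.4,"ry": 0,"rz": -10.4,"gripper": 0.3},
  {"dx": 3.2,"dy": 6.1,"dz": 0.7,"rx": -12.5,"ry": 0,"rz": -13.9,"gripper": 0.3},
  {"dx": 3.9,"dy": 7.6,"dz": 0.9,"rx": -15.7,"ry": 0,"rz": -17.3,"gripper": 0.3},
  {"dx": 4.7,"dy": 9.1,"dz": 1.1,"rx": -18.8,"ry": 0,"rz": -20.8,"gripper": 0.3},
  {"dx": 4.7,"dy": 9.1,"dz": 1.1,"rx": -18.8,"ry": 0,"rz": -20.8,"gripper": 0.3},
  {"dx": 4.7,"dy": 9.1,"dz": 1.1,"rx": -18.8,"ry": 0,"rz": -20.8,"gripper": 0.3},
])

```text
clock: 8.17
position: [532.1, 46.8, 136.1]
tool_rot: [0.044, 2.411, -0.014]
ft_force: [0.0, 0.1, -3.5]
gripper_width: 45.1
finger_force: 30.0
```

```bash
cat > inhand.py <<'E'
from st import *
from station import grab_frame
def capfit(h,xy0,gz,up=52.,save=None):
    "bottle axis xy from its cap, cap top at gz+125-h"
    a=np.linspace(0,2*np.pi,120); zt=gz+125-h; o={}
    for n in("top","scene"):
        im,d=grab_frame(n); c=calibration(n); W=cloud(d,c)
        if save: np.savez(f"{save}_{n}.npz",im=im,d=d)
        m=(np.hypot(W[...,0]-xy0[0],W[...,1]-xy0[1])<22)&(W[...,2]>zt-12)&(W[...,2]<zt+12); v,u=np.nonzero(m)
        if len(u)<15: print(n,"few",len(u)); continue
        circ=lambda b,z:np.c_[b[0]+14*np.cos(a),b[1]+14*np.sin(a),z+0*a]
        hull=lambda b:cv2.convexHull(proj(np.r_[circ(b,zt-12),circ(b,zt)],c).astype(np.float32))
        from scipy.optimize import least_squares
        def f(b): M=cv2.moments(hull(b)); return [M["m10"]/M["m00"]-u.mean(),M["m01"]/M["m00"]-v.mean()]
        r=least_squares(f,xy0,diff_step=1e-3); print(n,len(u),round(cv2.contourArea(hull(r.x))),"axis",r.x.round(1),"topz",np.percentile(W[m][:,2],90).round(1),"expect",round(zt,1))
E
python3 - <<'E'
from inhand import *
show(); s=readout.get_state(); z=Ro.from_rotvec(s["tool_rot"]).as_matrix()[:,2]; g=s["position"]-GO*z
capfit(73.3,g[:2],g[2],save="carry1")
E
```

```text
t 8.17 grasp [519.4  47.2 150.2] az -1.9 tilt 41.8 roll 0.1 F [ 0.   0.1 -3.5] w 45.1 [ 0.42 -0.2  -0.69  2.4   0.46  0.22  0.82] dq 0.03
top 58 59 axis [521.  47.] topz 206.4 expect 201.9
scene 79 83 axis [518.1  44.1] topz 203.3 expect 201.9
```

```bash
python3 - <<'E'
from h import *
qa=np.load("rack2.npy"); rp=lambda x,z:rackp(qa,[[x,-70,z]])[0]
plan([(rp(0,135),178,-42),(rp(58,112),178,-42)])
E
```

```text
{'dx': -6.54, 'dy': 6.22, 'dz': 8.07, 'rx': 0.0, 'ry': -0.1, 'rz': -0.1} rows>=2.9
{'dx': -2.15, 'dy': 3.0, 'dz': 5.03, 'rx': 0.0, 'ry': 0.0, 'rz': -0.0} rows>=1.5
```

send_rows([
  {"dx": -1.1,"dy": 1,"dz": 1.3,"rx": 0,"ry": 0,"rz": 0,"gripper": 0.3},
  {"dx": -2.2,"dy": 2.1,"dz": 2.7,"rx": 0,"ry": 0,"rz": 0,"gripper": 0.3},
  {"dx": -3.3,"dy": 3.1,"dz": 4,"rx": 0,"ry": 0,"rz": 0,"gripper": 0.3},
  {"dx": -4.4,"dy": 4.1,"dz": 5.4,"rx": 0,"ry": 0,"rz": 0,"gripper": 0.3},
  {"dx": -5.5,"dy": 5.2,"dz": 6.7,"rx": 0,"ry": 0,"rz": 0,"gripper": 0.3},
  {"dx": -6.5,"dy": 6.2,"dz": 8.1,"rx": 0,"ry": 0,"rz": 0,"gripper": 0.3},
])

```text
clock: 8.77
position: [639.3, 104.5, 121.5]
tool_rot: [0.047, 2.406, -0.015]
ft_force: [-0.3, 0.5, -2.2]
gripper_width: 44.9
finger_force: 30.0
```

send_rows([
  {"dx": -0.5,"dy": 0.7,"dz": 1.2,"rx": 0,"ry": 0,"rz": 0,"gripper": 0.3},
  {"dx": -1,"dy": 1.4,"dz": 2.4,"rx": 0,"ry": 0,"rz": 0,"gripper": 0.3},
  {"dx": -1.6,"dy": 2.2,"dz": 3.7,"rx": 0,"ry": 0,"rz": 0,"gripper": 0.3},
  {"dx": -2.15,"dy": 3,"dz": 5,"rx": 0,"ry": 0,"rz": 0,"gripper": 0.3},
  {"dx": -2.15,"dy": 3,"dz": 5,"rx": 0,"ry": 0,"rz": 0,"gripper": 0.3},
  {"dx": -2.15,"dy": 3,"dz": 5,"rx": 0,"ry": 0,"rz": 0,"gripper": 0.3},
])

```text
clock: 9.27
position: [688.3, 133.5, 97.9]
tool_rot: [0.045, 2.408, -0.013]
ft_force: [-0.3, -0.7, -3.6]
gripper_width: 44.5
finger_force: 30.0
```

```bash
python3 - <<'E'
from inhand import *
show()
qa=np.load("rack2.npy"); rp=lambda x,z:rackp(qa,[[x,-70,z]])[0]
print(rp(58,85)); plan([(rp(58,89),178,-42),(rp(58,84),178,-42)])
im,d=grab_frame("scene"); np.savez("s2.npz",im=im,d=d)
E
```

```text
t 9.27 grasp [675.6 133.9 112. ] az -1.9 tilt 42.0 roll 0.2 F [-0.3 -0.7 -3.6] w 44.5 [ 0.43  0.41 -0.93  2.02  1.44  0.57  0.02] dq 0.03
[675.41108659 133.60509844  85.        ]
{'dx': 1.56, 'dy': -0.04, 'dz': 1.7, 'rx': 0.1, 'ry': -0.0, 'rz': -0.2} rows>=0.6
{'dx': 0.33, 'dy': -0.0, 'dz': 0.37, 'rx': -0.0, 'ry': -0.0, 'rz': 0.0} rows>=0.1
```

send_rows([
  {"dx": 0.4,"dy": 0,"dz": 0.4,"rx": 0,"ry": 0,"rz": 0,"gripper": 0.3},
  {"dx": 0.8,"dy": 0,"dz": 0.85,"rx": 0,"ry": 0,"rz": 0,"gripper": 0.3},
  {"dx": 1.2,"dy": 0,"dz": 1.3,"rx": 0,"ry": 0,"rz": 0,"gripper": 0.3},
  {"dx": 1.55,"dy": 0,"dz": 1.7,"rx": 0,"ry": 0,"rz": 0,"gripper": 0.3},
  {"dx": 1.55,"dy": 0,"dz": 1.7,"rx": 0,"ry": 0,"rz": 0,"gripper": 0.3},
  {"dx": 1.55,"dy": 0,"dz": 1.7,"rx": 0,"ry": 0,"rz": 0,"gripper": 0.3},
])

```text
clock: 9.82
position: [687.5, 133.3, 74.5]
tool_rot: [0.042, 2.409, -0.014]
ft_force: [-1.1, 1.1, -2.2]
gripper_width: 45.4
finger_force: 30.0
```

send_rows([
  {"dx": 0.1,"dy": 0,"dz": 0.1,"rx": 0,"ry": 0,"rz": 0,"gripper": 0.3},
  {"dx": 0.2,"dy": 0,"dz": 0.2,"rx": 0,"ry": 0,"rz": 0,"gripper": 0.3},
  {"dx": 0.25,"dy": 0,"dz": 0.3,"rx": 0,"ry": 0,"rz": 0,"gripper": 0.3},
  {"dx": 0.25,"dy": 0,"dz": 0.3,"rx": 0,"ry": 0,"rz": 0,"gripper": 0.3},
])

```text
clock: 10.15
position: [688.4, 133.7, 71.3]
tool_rot: [0.042, 2.408, -0.014]
ft_force: [-0.4, -0.2, -0.1]
gripper_width: 44.8
finger_force: 30.0
```

```bash
python3 - <<'E'
from inhand import *
show()
E
```

```text
t 10.15 grasp [675.7 134.1  85.4] az -1.9 tilt 42.0 roll 0.1 F [-0.4 -0.2 -0.1] w 44.8 [ 0.4   0.46 -0.9   2.04  1.55  0.58 -0.08] dq 0.01
```

```bash
python3 - <<'E'
from h import *
s=readout.get_state(); z=Ro.from_rotvec(s["tool_rot"]).as_matrix()[:,2]; g=s["position"]-GO*z
plan([(g+[-150,5,5],178,-42),(g+[-190,-90,150],120,0)])
E
```

```text
{'dx': 10.82, 'dy': -0.02, 'dz': -10.42, 'rx': 0.1, 'ry': 0.0, 'rz': -0.0} rows>=3.6
{'dx': -5.72, 'dy': -9.63, 'dz': -13.71, 'rx': 21.2, 'ry': 38.3, 'rz': 55.3} rows>=9.9
```

send_rows([
  {"dx": 0,"dy": 0,"dz": 0,"rx": 0,"ry": 0,"rz": 0,"gripper": 0.55},
  {"dx": 0,"dy": 0,"dz": 0,"rx": 0,"ry": 0,"rz": 0,"gripper": 0.65},
  {"dx": 0,"dy": 0,"dz": 0,"rx": 0,"ry": 0,"rz": 0,"gripper": 0.75},
  {"dx": 0,"dy": 0,"dz": 0,"rx": 0,"ry": 0,"rz": 0,"gripper": 0.75},
  {"dx": 0,"dy": 0,"dz": 0,"rx": 0,"ry": 0,"rz": 0,"gripper": 0.75},
])

```text
clock: 10.57
position: [687.9, 133.8, 70.8]
tool_rot: [0.042, 2.409, -0.014]
ft_force: [0.1, 0.4, 0.1]
gripper_width: 63.0
finger_force: 0.0
```

```bash
python3 - <<'E'
from sim import *
s=readout.get_state(); z=Ro.from_rotvec(s["tool_rot"]).as_matrix()[:,2]; g=s["position"]-GO*z
T=[(g+[-60,2,2],178,-42),(g+[-150,-10,40],178,-42),((520,0,200),150,-20),((480,-200,260),105,0)]
plan(T); run(s["joint_positions"].copy(),T)
E
```

```text
{'dx': 4.33, 'dy': -0.01, 'dz': -4.16, 'rx': 0.1, 'ry': -0.0, 'rz': -0.0} rows>=1.4
{'dx': 4.11, 'dy': -1.51, 'dz': -8.82, 'rx': 0.0, 'ry': -0.0, 'rz': -0.0} rows>=2.4
{'dx': -4.19, 'dy': -12.74, 'dz': -5.83, 'rx': 14.5, 'ry': 21.5, 'rz': 24.1} rows>=4.9
{'dx': -7.53, 'dy': -19.32, 'dz': -3.51, 'rx': 7.9, 'ry': 19.0, 'rz': 44.6} rows>=6.9
[615. 136.  87.] 178 -42 [ 0.43  0.38 -0.91  2.16  1.63  0.51 -0.21] err 0 0 mar 0.26
[525. 124. 125.] 178 -42 [ 0.58 -0.01 -1.03  2.34  1.18  0.3   0.04] err 0 0 mar 0.08
[520   0 200] 150 -20 [ 0.59 -0.02 -0.76  2.02  0.25  0.87  0.75] err 0 0 mar 0.40
[ 480 -200  260] 105 0 [ 0.82  0.13 -0.52  1.71  0.07  1.32  0.55] err 0 0 mar 0.63
```

send_rows([
  {"dx": 1.4,"dy": 0,"dz": -1.4,"rx": 0,"ry": 0,"rz": 0,"gripper": 0.75},
  {"dx": 2.9,"dy": 0,"dz": -2.8,"rx": 0,"ry": 0,"rz": 0,"gripper": 0.75},
  {"dx": 4.3,"dy": 0,"dz": -4.2,"rx": 0,"ry": 0,"rz": 0,"gripper": 0.75},
  {"dx": 4.3,"dy": 0,"dz": -4.2,"rx": 0,"ry": 0,"rz": 0,"gripper": 0.75},
])

```text
clock: 10.9
position: [624.9, 136.5, 72.5]
tool_rot: [0.038, 2.41, -0.014]
ft_force: [-0.3, -0.4, -1.3]
gripper_width: 65.3
finger_force: 0.0
```

send_rows([
  {"dx": 4.1,"dy": -1.5,"dz": -8.8,"rx": 0,"ry": 0,"rz": 0,"gripper": 0.75},
  {"dx": 4.1,"dy": -1.5,"dz": -8.8,"rx": 0,"ry": 0,"rz": 0,"gripper": 0.75},
  {"dx": 4.1,"dy": -1.5,"dz": -8.8,"rx": 0,"ry": 0,"rz": 0,"gripper": 0.75},
  {"dx": 4.1,"dy": -1.5,"dz": -8.8,"rx": 0,"ry": 0,"rz": 0,"gripper": 0.75},
])

```text
clock: 11.23
position: [536.3, 123.2, 113.8]
tool_rot: [0.043, 2.404, -0.018]
ft_force: [0.8, -0.3, -0.0]
gripper_width: 65.6
finger_force: 0.0
```

send_rows([
  {"dx": -4.2,"dy": -12.7,"dz": -5.8,"rx": 14.5,"ry": 21.5,"rz": 24.1,"gripper": 1},
  {"dx": -4.2,"dy": -12.7,"dz": -5.8,"rx": 14.5,"ry": 21.5,"rz": 24.1,"gripper": 1},
  {"dx": -4.2,"dy": -12.7,"dz": -5.8,"rx": 14.5,"ry": 21.5,"rz": 24.1,"gripper": 1},
  {"dx": -4.2,"dy": -12.7,"dz": -5.8,"rx": 14.5,"ry": 21.5,"rz": 24.1,"gripper": 1},
  {"dx": -4.2,"dy": -12.7,"dz": -5.8,"rx": 14.5,"ry": 21.5,"rz": 24.1,"gripper": 1},
  {"dx": -4.2,"dy": -12.7,"dz": -5.8,"rx": 14.5,"ry": 21.5,"rz": 24.1,"gripper": 1},
])

```text
clock: 11.73
position: [526.5, -8.1, 186.3]
tool_rot: [0.622, 2.668, -0.121]
ft_force: [1.1, 0.3, -0.3]
gripper_width: 86.6
finger_force: 0.0
```

send_rows([
  {"dx": -7.5,"dy": -19.3,"dz": -3.5,"rx": 7.9,"ry": 19,"rz": 44.6,"gripper": 1},
  {"dx": -7.5,"dy": -19.3,"dz": -3.5,"rx": 7.9,"ry": 19,"rz": 44.6,"gripper": 1},
  {"dx": -7.5,"dy": -19.3,"dz": -3.5,"rx": 7.9,"ry": 19,"rz": 44.6,"gripper": 1},
  {"dx": -7.5,"dy": -19.3,"dz": -3.5,"rx": 7.9,"ry": 19,"rz": 44.6,"gripper": 1},
  {"dx": -7.5,"dy": -19.3,"dz": -3.5,"rx": 7.9,"ry": 19,"rz": 44.6,"gripper": 1},
  {"dx": -7.5,"dy": -19.3,"dz": -3.5,"rx": 7.9,"ry": 19,"rz": 44.6,"gripper": 1},
  {"dx": -7.5,"dy": -19.3,"dz": -3.5,"rx": 7.9,"ry": 19,"rz": 44.6,"gripper": 1},
  {"dx": -7.5,"dy": -19.3,"dz": -3.5,"rx": 7.9,"ry": 19,"rz": 44.6,"gripper": 1},
])

```text
clock: 12.4
position: [491.2, -203.4, 242.2]
tool_rot: [1.803, 2.506, 0.025]
ft_force: [-0.2, -0.4, -0.4]
gripper_width: 87.5
finger_force: 0.0
```

```bash
python3 - <<'E'
from inhand import *
from sim import *
show(); s=readout.get_state()
qa=np.load("rack2.npy"); ra=np.degrees(qa[2]); rp=lambda x,z:rackp(qa,[[x,-70,z]])[0]
p=rp(58,12); print(p.round(1)); capfit(0,p[:2],12,save="after1")
Y=(426.3,-356)
T=[((*Y,205),62,42),((*Y,74),62,42),((*Y,150),62,42),((510,-180,200),45,42),(rp(-130,150),ra,42),(rp(0,120),ra,42),(rp(0,86),ra,42)]
plan(T[:2]); run(s["joint_positions"].copy(),T)
b=np.load("after1_scene.npz")["im"]; t=np.load("after1_top.npz")["im"]
o=np.hstack([cv2.resize(b[110:310,190:390],(400,400)),cv2.resize(t[90:250,140:300],(400,400))]); cv2.imwrite("pics/after1.png",o[:,:,::-1])
E
```

```text
t 12.40 grasp [ 490.2 -203.   261.1] az -19.0 tilt 3.2 roll 2.6 F [-0.2 -0.4 -0.4] w 87.5 [ 0.77  0.1  -0.49  1.71  0.05  1.29  0.59] dq 0.17
[675.4 133.6  12. ]
top 55 56 axis [677.4 133.5] topz 142.1 expect 137
scene 82 93 axis [674.7 129.9] topz 137.5 expect 137
{'dx': -11.44, 'dy': -10.52, 'dz': 5.09, 'rx': -14.1, 'ry': 40.5, 'rz': 46.3} rows>=8.8
{'dx': -8.77, 'dy': -0.0, 'dz': 9.73, 'rx': 0.0, 'ry': -0.0, 'rz': -0.0} rows>=3.1
[ 426. -356.  205.] 62 42 [ 1.17  0.46 -0.27  1.58 -0.52  1.5   0.57] err 0 0 mar 0.56
[ 426. -356.   74.] 62 42 [ 1.16  0.62 -0.25  1.66 -0.51  1.3   0.69] err 0 0 mar 0.76
[ 426. -356.  150.] 62 42 [ 1.16  0.52 -0.26  1.62 -0.51  1.42  0.62] err 0 0 mar 0.64
[ 510 -180  200] 45 42 [ 1.01  0.18 -0.37  1.95 -0.77  1.09  0.27] err 0 0 mar 0.47
[511.  42. 150.] 29.127339873029793 42 [ 0.76 -0.09 -0.63  2.34 -1.13  0.55 -0.03] err 0 0 mar 0.08
[625. 105. 120.] 29.127339873029793 42 [ 0.52  0.25 -0.64  2.12 -0.84  0.24 -0.34] err 0 0 mar 0.18
[625. 105.  86.] 29.127339873029793 42 [ 0.59  0.35 -0.73  2.13 -0.91  0.15 -0.22] err 0 0 mar 0.09
```

View pics/after1.png

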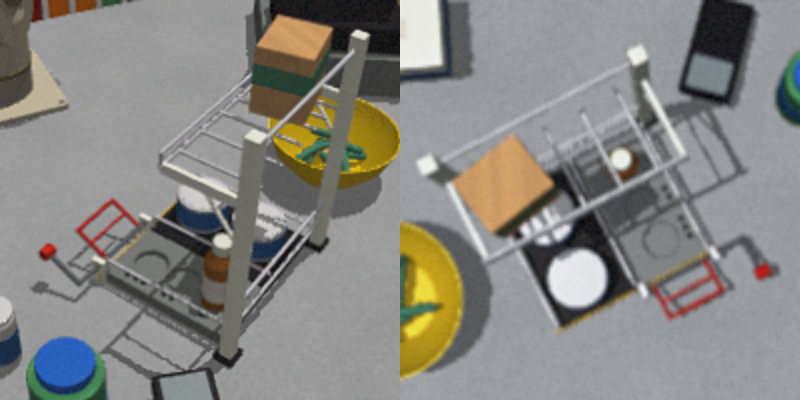

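White stands upright in pocket 1, cap at (223,243) left and (621,160) right, and the rest is undisturbed. Yellow is next.

send_rows([
  {"dx": -11.4,"dy": -10.5,"dz": 5.1,"rx": -14.1,"ry": 40.5,"rz": 46.3,"gripper": 1},
  {"dx": -11.4,"dy": -10.5,"dz": 5.1,"rx": -14.1,"ry": 40.5,"rz": 46.3,"gripper": 1},
  {"dx": -11.4,"dy": -10.5,"dz": 5.1,"rx": -14.1,"ry": 40.5,"rz": 46.3,"gripper": 1},
  {"dx": -11.4,"dy": -10.5,"dz": 5.1,"rx": -14.1,"ry": 40.5,"rz": 46.3,"gripper": 1},
  {"dx": -11.4,"dy": -10.5,"dz": 5.1,"rx": -14.1,"ry": 40.5,"rz": 46.3,"gripper": 1},
  {"dx": -11.4,"dy": -10.5,"dz": 5.1,"rx": -14.1,"ry": 40.5,"rz": 46.3,"gripper": 1},
  {"dx": -11.4,"dy": -10.5,"dz": 5.1,"rx": -14.1,"ry": 40.5,"rz": 46.3,"gripper": 1},
  {"dx": -11.4,"dy": -10.5,"dz": 5.1,"rx": -14.1,"ry": 40.5,"rz": 46.3,"gripper": 1},
])

```text
clock: 13.17
position: [431.9, -343.7, 191.5]
tool_rot: [-2.249, -1.474, -0.81]
ft_force: [0.0, 0.3, -1.1]
gripper_width: 86.9
finger_force: 0.0
```

send_rows([
  {"dx": 0,"dy": 0,"dz": 0,"rx": 0,"ry": 0,"rz": 0,"gripper": 1},
  {"dx": 0,"dy": 0,"dz": 0,"rx": 0,"ry": 0,"rz": 0,"gripper": 1},
])

```text
clock: 13.33
position: [430.9, -343.9, 190.4]
tool_rot: [-2.249, -1.48, -0.804]
ft_force: [-0.2, 1.3, 0.4]
gripper_width: 87.0
finger_force: 0.0
```

```bash
python3 - <<'E'
from st import *
show(); plan([((426.3,-356,74),62,42)])
E
```

```text
t 13.33 grasp [ 425.7 -354.4  205.4] az 63.7 tilt 38.2 roll 1.8 F [-0.2  1.3  0.4] w 87.0 [ 1.15  0.44 -0.26  1.55 -0.49  1.48  0.61] dq 0.03
{'dx': -8.08, 'dy': -0.26, 'dz': 10.25, 'rx': -1.2, 'ry': 3.8, 'rz': 4.3} rows>=3.1
```

send_rows([
  {"dx": -1.3,"dy": 0,"dz": 1.7,"rx": -1.2,"ry": 3.8,"rz": 4.3,"gripper": 1},
  {"dx": -2.7,"dy": -0.1,"dz": 3.4,"rx": -1.2,"ry": 3.8,"rz": 4.3,"gripper": 1},
  {"dx": -4,"dy": -0.1,"dz": 5.1,"rx": -1.2,"ry": 3.8,"rz": 4.3,"gripper": 1},
  {"dx": -5.4,"dy": -0.2,"dz": 6.8,"rx": -1.2,"ry": 3.8,"rz": 4.3,"gripper": 1},
  {"dx": -6.7,"dy": -0.2,"dz": 8.5,"rx": -1.2,"ry": 3.8,"rz": 4.3,"gripper": 1},
  {"dx": -8.1,"dy": -0.3,"dz": 10.2,"rx": -1.2,"ry": 3.8,"rz": 4.3,"gripper": 1},
  {"dx": -8.1,"dy": -0.3,"dz": 10.2,"rx": -1.2,"ry": 3.8,"rz": 4.3,"gripper": 1},
  {"dx": -8.1,"dy": -0.3,"dz": 10.2,"rx": -1.2,"ry": 3.8,"rz": 4.3,"gripper": 0.75},
])

```text
clock: 14.0
position: [433.2, -343.3, 61.7]
tool_rot: [-2.254, -1.357, -0.867]
ft_force: [0.2, 0.2, 0.3]
gripper_width: 84.7
finger_force: 0.0
```

send_rows([
  {"dx": 0,"dy": 0,"dz": 0,"rx": 0,"ry": 0,"rz": 0,"gripper": 0.75},
  {"dx": 0,"dy": 0,"dz": 0,"rx": 0,"ry": 0,"rz": 0,"gripper": 0.75},
])

```text
clock: 14.17
position: [433.3, -345.1, 63.0]
tool_rot: [-2.258, -1.355, -0.869]
ft_force: [1.4, 0.3, 0.6]
gripper_width: 74.0
finger_force: 0.0
```

```bash
python3 - <<'E'
from st import *
show(); plan([((426.3,-356,74),62,42)])
E
```

```text
t 14.17 grasp [ 427.3 -356.3   77.1] az 61.8 tilt 42.0 roll 0.1 F [1.4 0.3 0.6] w 74.0 [ 1.16  0.62 -0.25  1.63 -0.53  1.3   0.69] dq 0.01
{'dx': -0.22, 'dy': -0.11, 'dz': 0.22, 'rx': 0.2, 'ry': -0.0, 'rz': 0.0} rows>=0.1
```

send_rows([
  {"dx": -0.2,"dy": -0.1,"dz": 0.2,"rx": 0.2,"ry": 0,"rz": 0,"gripper": 0.7},
  {"dx": -0.2,"dy": -0.1,"dz": 0.2,"rx": 0.2,"ry": 0,"rz": 0,"gripper": 0.3},
  {"dx": -0.2,"dy": -0.1,"dz": 0.2,"rx": 0.2,"ry": 0,"rz": 0,"gripper": 0.3},
  {"dx": -0.2,"dy": -0.1,"dz": 0.2,"rx": 0.2,"ry": 0,"rz": 0,"gripper": 0.3},
  {"dx": -0.2,"dy": -0.1,"dz": 0.2,"rx": 0.2,"ry": 0,"rz": 0,"gripper": 0.3},
  {"dx": -0.2,"dy": -0.1,"dz": 0.2,"rx": 0.2,"ry": 0,"rz": 0,"gripper": 0.3},
  {"dx": -0.2,"dy": -0.1,"dz": 0.2,"rx": 0.2,"ry": 0,"rz": 0,"gripper": 0.3},
  {"dx": -0.2,"dy": -0.1,"dz": 0.2,"rx": 0.2,"ry": 0,"rz": 0,"gripper": 0.3},
])

```text
clock: 14.83
position: [431.5, -344.5, 58.4]
tool_rot: [-2.255, -1.35, -0.865]
ft_force: [0.4, -1.0, 1.0]
gripper_width: 45.1
finger_force: 30.0
```

```bash
python3 - <<'E'
from sim import *
from st import show
show(); s=readout.get_state(); print(s["finger_force"])
qa=np.load("rack2.npy"); ra=np.degrees(qa[2]); rp=lambda x,z:rackp(qa,[[x,-70,z]])[0]
T=[((426.3,-356,220),62,42),((510,-180,230),45,42),(rp(-110,160),ra,42),(rp(0,112),ra,42)]
plan(T); run(s["joint_positions"].copy(),T)
E
```

```text
t 14.83 grasp [ 425.5 -355.8   72.5] az 62.1 tilt 42.1 roll -0.2 F [ 0.4 -1.   1. ] w 45.1 [ 1.16  0.62 -0.25  1.63 -0.53  1.3   0.69] dq 0.00
29.961249260231853
{'dx': 9.91, 'dy': 0.03, 'dz': -10.93, 'rx': -0.1, 'ry': -0.1, 'rz': -0.2} rows>=3.5
{'dx': 15.09, 'dy': -0.5, 'dz': 12.25, 'rx': -11.4, 'ry': -0.0, 'rz': 12.6} rows>=4.7
{'dx': 8.44, 'dy': -14.73, 'dz': 17.02, 'rx': -10.6, 'ry': -0.0, 'rz': 11.8} rows>=5.8
{'dx': 4.95, 'dy': -0.0, 'dz': 10.93, 'rx': -0.0, 'ry': -0.0, 'rz': 0.0} rows>=2.9
[ 426. -356.  220.] 62 42 [ 1.16  0.44 -0.26  1.57 -0.53  1.53  0.55] err 0 0 mar 0.53
[ 510 -180  230] 45 42 [ 1.01  0.14 -0.36  1.92 -0.76  1.15  0.22] err 0 0 mar 0.50
[529.  52. 160.] 29.127339873029793 42 [ 0.74 -0.07 -0.64  2.3  -1.07  0.53 -0.11] err 0 0 mar 0.12
[625. 105. 112.] 29.127339873029793 42 [ 0.53  0.27 -0.65  2.12 -0.87  0.22 -0.31] err 0 0 mar 0.16
```

send_rows([
  {"dx": 1.5,"dy": 0,"dz": -1.7,"rx": 0,"ry": 0,"rz": 0,"gripper": 0.3},
  {"dx": 3.5,"dy": 0,"dz": -3.8,"rx": 0,"ry": 0,"rz": 0,"gripper": 0.3},
  {"dx": 5.6,"dy": 0,"dz": -6.2,"rx": 0,"ry": 0,"rz": 0,"gripper": 0.3},
  {"dx": 7.8,"dy": 0,"dz": -8.6,"rx": 0,"ry": 0,"rz": 0,"gripper": 0.3},
  {"dx": 9.9,"dy": 0,"dz": -10.9,"rx": 0,"ry": 0,"rz": 0,"gripper": 0.3},
])

```text
clock: 15.25
position: [431.6, -344.2, 206.5]
tool_rot: [-2.255, -1.35, -0.864]
ft_force: [0.3, -0.1, -2.9]
gripper_width: 45.4
finger_force: 30.0
```

send_rows([
  {"dx": 2.5,"dy": -0.1,"dz": 2,"rx": -1.9,"ry": 0,"rz": 2.1,"gripper": 0.3},
  {"dx": 5,"dy": -0.2,"dz": 4.1,"rx": -3.8,"ry": 0,"rz": 4.2,"gripper": 0.3},
  {"dx": 7.5,"dy": -0.2,"dz": 6.1,"rx": -5.7,"ry": 0,"rz": 6.3,"gripper": 0.3},
  {"dx": 10,"dy": -0.3,"dz": 8.2,"rx": -7.6,"ry": 0,"rz": 8.4,"gripper": 0.3},
  {"dx": 12.5,"dy": -0.4,"dz": 10.2,"rx": -9.5,"ry": 0,"rz": 10.5,"gripper": 0.3},
  {"dx": 15.1,"dy": -0.5,"dz": 12.2,"rx": -11.4,"ry": 0,"rz": 12.6,"gripper": 0.3},
])

```text
clock: 15.75
position: [518.6, -169.8, 215.5]
tool_rot: [-2.497, -1.026, -0.956]
ft_force: [0.4, 0.5, -2.0]
gripper_width: 45.3
finger_force: 30.0
```

send_rows([
  {"dx": 1.2,"dy": -2.1,"dz": 2.4,"rx": -1.5,"ry": 0,"rz": 1.7,"gripper": 0.3},
  {"dx": 2.4,"dy": -4.2,"dz": 4.9,"rx": -3,"ry": 0,"rz": 3.4,"gripper": 0.3},
  {"dx": 3.6,"dy": -6.3,"dz": 7.3,"rx": -4.5,"ry": 0,"rz": 5.1,"gripper": 0.3},
  {"dx": 4.8,"dy": -8.4,"dz": 9.7,"rx": -6,"ry": 0,"rz": 6.7,"gripper": 0.3},
  {"dx": 6,"dy": -10.5,"dz": 12.1,"rx": -7.6,"ry": 0,"rz": 8.4,"gripper": 0.3},
  {"dx": 7.2,"dy": -12.6,"dz": 14.6,"rx": -9.1,"ry": 0,"rz": 10.1,"gripper": 0.3},
  {"dx": 8.4,"dy": -14.7,"dz": 17,"rx": -10.6,"ry": 0,"rz": 11.8,"gripper": 0.3},
  {"dx": 8.4,"dy": -14.7,"dz": 17,"rx": -10.6,"ry": 0,"rz": 11.8,"gripper": 0.3},
])

```text
clock: 16.42
position: [536.8, 64.9, 144.5]
tool_rot: [-2.681, -0.702, -1.022]
ft_force: [-0.3, 1.1, -2.6]
gripper_width: 45.2
finger_force: 30.0
```

send_rows([
  {"dx": 0,"dy": 0,"dz": 0,"rx": 0,"ry": 0,"rz": 0,"gripper": 0.3},
  {"dx": 0,"dy": 0,"dz": 0,"rx": 0,"ry": 0,"rz": 0,"gripper": 0.3},
])

```text
clock: 16.58
position: [539.3, 57.5, 146.6]
tool_rot: [-2.685, -0.695, -1.028]
ft_force: [0.0, -0.0, -2.6]
gripper_width: 45.1
finger_force: 30.0
```

```bash
python3 - <<'E'
from inhand import *
show(); s=readout.get_state(); z=Ro.from_rotvec(s["tool_rot"]).as_matrix()[:,2]; g=s["position"]-GO*z
capfit(73,g[:2],g[2])
qa=np.load("rack2.npy"); ra=np.degrees(qa[2]); rp=lambda x,z:rackp(qa,[[x,-70,z]])[0]
plan([(rp(0,114),ra,42)]); print(rp(0,0))
E
```

```text
t 16.58 grasp [528.3  51.3 160.8] az 29.3 tilt 42.0 roll -0.2 F [ 0.  -0.  -2.6] w 45.1 [ 0.77 -0.11 -0.69  2.31 -1.07  0.5  -0.14] dq 0.02
top 58 60 axis [530.7  50.8] topz 218.5 expect 212.8
scene 84 85 axis [528.   48.5] topz 213.9 expect 212.8
{'dx': 5.07, 'dy': -0.15, 'dz': 10.91, 'rx': -0.1, 'ry': -0.0, 'rz': -0.3} rows>=2.9
[624.74576319 105.37346715   0.        ]
```

send_rows([
  {"dx": 1,"dy": 0,"dz": 2.2,"rx": 0,"ry": 0,"rz": 0,"gripper": 0.3},
  {"dx": 2,"dy": 0,"dz": 4.4,"rx": 0,"ry": 0,"rz": 0,"gripper": 0.3},
  {"dx": 3,"dy": -0.1,"dz": 6.5,"rx": 0,"ry": 0,"rz": 0,"gripper": 0.3},
  {"dx": 4,"dy": -0.1,"dz": 8.7,"rx": 0,"ry": 0,"rz": 0,"gripper": 0.3},
  {"dx": 5.1,"dy": -0.15,"dz": 10.9,"rx": 0,"ry": 0,"rz": 0,"gripper": 0.3},
  {"dx": 5.1,"dy": -0.15,"dz": 10.9,"rx": 0,"ry": 0,"rz": 0,"gripper": 0.3},
  {"dx": 5.1,"dy": -0.15,"dz": 10.9,"rx": 0,"ry": 0,"rz": 0,"gripper": 0.3},
])

```text
clock: 17.27
position: [636.0, 112.9, 99.0]
tool_rot: [-2.684, -0.692, -1.026]
ft_force: [0.5, 0.3, -2.5]
gripper_width: 45.2
finger_force: 30.0
```

```bash
python3 - <<'E'
from st import *
show()
qa=np.load("rack2.npy"); ra=np.degrees(qa[2]); rp=lambda x,z:rackp(qa,[[x,-70,z]])[0]
plan([(rp(0,89),ra,42),(rp(0,84),ra,42)])
E
```

```text
t 17.27 grasp [624.9 106.7 113.1] az 29.5 tilt 41.9 roll -0.4 F [ 0.5  0.3 -2.5] w 45.2 [ 0.55  0.24 -0.69  2.13 -0.76  0.2  -0.43] dq 0.05
{'dx': -1.67, 'dy': 0.13, 'dz': 1.74, 'rx': -0.2, 'ry': 0.1, 'rz': -0.3} rows>=0.6
{'dx': -0.33, 'dy': -0.0, 'dz': 0.37, 'rx': -0.0, 'ry': -0.0, 'rz': 0.0} rows>=0.1
```

send_rows([
  {"dx": -0.4,"dy": 0.1,"dz": 0.4,"rx": -0.2,"ry": 0,"rz": -0.2,"gripper": 0.3},
  {"dx": -0.8,"dy": 0.1,"dz": 0.85,"rx": -0.2,"ry": 0,"rz": -0.2,"gripper": 0.3},
  {"dx": -1.2,"dy": 0.1,"dz": 1.3,"rx": -0.2,"ry": 0,"rz": -0.2,"gripper": 0.3},
  {"dx": -1.65,"dy": 0.1,"dz": 1.75,"rx": -0.2,"ry": 0,"rz": -0.2,"gripper": 0.3},
  {"dx": -1.65,"dy": 0.1,"dz": 1.75,"rx": -0.2,"ry": 0,"rz": -0.2,"gripper": 0.3},
  {"dx": -1.65,"dy": 0.1,"dz": 1.75,"rx": -0.2,"ry": 0,"rz": -0.2,"gripper": 0.3},
])

```text
clock: 17.77
position: [635.3, 111.4, 75.4]
tool_rot: [-2.688, -0.696, -1.031]
ft_force: [0.1, -0.0, -2.4]
gripper_width: 45.7
finger_force: 30.0
```

send_rows([
  {"dx": -0.1,"dy": 0,"dz": 0.1,"rx": 0,"ry": 0,"rz": 0,"gripper": 0.3},
  {"dx": -0.2,"dy": 0,"dz": 0.2,"rx": 0,"ry": 0,"rz": 0,"gripper": 0.3},
  {"dx": -0.25,"dy": 0,"dz": 0.3,"rx": 0,"ry": 0,"rz": 0,"gripper": 0.3},
  {"dx": -0.25,"dy": 0,"dz": 0.3,"rx": 0,"ry": 0,"rz": 0,"gripper": 0.3},
])

```text
clock: 18.1
position: [635.8, 112.0, 72.0]
tool_rot: [-2.688, -0.698, -1.032]
ft_force: [0.4, 0.6, -3.0]
gripper_width: 45.2
finger_force: 30.0
```

```bash
python3 - <<'E'
from st import *
show()
E
```

```text
t 18.10 grasp [624.7 105.8  86.1] az 29.0 tilt 42.0 roll 0.1 F [ 0.4  0.6 -3. ] w 45.2 [ 0.6   0.31 -0.75  2.15 -0.79  0.13 -0.36] dq 0.01
```

Weight still on the hand, so lower it another 2 mm or so in small steps.

send_rows([
  {"dx": -0.07,"dy": 0,"dz": 0.08,"rx": 0,"ry": 0,"rz": 0,"gripper": 0.3},
  {"dx": -0.14,"dy": 0,"dz": 0.15,"rx": 0,"ry": 0,"rz": 0,"gripper": 0.3},
  {"dx": -0.14,"dy": 0,"dz": 0.15,"rx": 0,"ry": 0,"rz": 0,"gripper": 0.3},
])

```text
clock: 18.35
position: [636.3, 112.2, 70.5]
tool_rot: [-2.687, -0.698, -1.033]
ft_force: [-0.7, -0.3, 0.2]
gripper_width: 45.4
finger_force: 29.9
```

```bash
python3 - <<'E'
from st import *
show()
E
```

```text
t 18.35 grasp [625.1 106.   84.6] az 29.0 tilt 42.1 roll 0.1 F [-0.7 -0.3  0.2] w 45.4 [ 0.6   0.32 -0.75  2.15 -0.8   0.12 -0.35] dq 0.01
```

send_rows([
  {"dx": 0,"dy": 0,"dz": 0,"rx": 0,"ry": 0,"rz": 0,"gripper": 0.55},
  {"dx": 0,"dy": 0,"dz": 0,"rx": 0,"ry": 0,"rz": 0,"gripper": 0.65},
  {"dx": 0,"dy": 0,"dz": 0,"rx": 0,"ry": 0,"rz": 0,"gripper": 0.75},
  {"dx": 0,"dy": 0,"dz": 0,"rx": 0,"ry": 0,"rz": 0,"gripper": 0.75},
  {"dx": 0,"dy": 0,"dz": 0,"rx": 0,"ry": 0,"rz": 0,"gripper": 0.75},
])

```text
clock: 18.77
position: [635.8, 112.0, 70.0]
tool_rot: [-2.688, -0.698, -1.032]
ft_force: [0.7, 0.6, 0.2]
gripper_width: 63.0
finger_force: 0.0
```

send_rows([
  {"dx": -1.5,"dy": 0,"dz": -1.3,"rx": 0,"ry": 0,"rz": 0,"gripper": 0.75},
  {"dx": -3,"dy": 0,"dz": -2.7,"rx": 0,"ry": 0,"rz": 0,"gripper": 0.75},
  {"dx": -4.5,"dy": 0,"dz": -4,"rx": 0,"ry": 0,"rz": 0,"gripper": 0.75},
  {"dx": -4.5,"dy": 0,"dz": -4,"rx": 0,"ry": 0,"rz": 0,"gripper": 0.75},
])

```text
clock: 19.1
position: [580.9, 78.2, 68.1]
tool_rot: [-2.693, -0.69, -1.03]
ft_force: [-0.5, 0.4, -0.1]
gripper_width: 65.0
finger_force: 0.0
```

send_rows([
  {"dx": -4.2,"dy": 0,"dz": -11.8,"rx": 0,"ry": 0,"rz": 0,"gripper": 0.75},
  {"dx": -4.2,"dy": 0,"dz": -11.8,"rx": 0,"ry": 0,"rz": 0,"gripper": 0.75},
  {"dx": -4.2,"dy": 0,"dz": -11.8,"rx": 0,"ry": 0,"rz": 0,"gripper": 0.75},
  {"dx": -4.2,"dy": 0,"dz": -11.8,"rx": 0,"ry": 0,"rz": 0,"gripper": 0.75},
  {"dx": -4.2,"dy": 0,"dz": -11.8,"rx": 0,"ry": 0,"rz": 0,"gripper": 0.75},
])

```text
clock: 19.52
position: [488.7, 28.1, 127.2]
tool_rot: [-2.691, -0.692, -1.03]
ft_force: [0.9, -2.7, -2.8]
gripper_width: 65.3
finger_force: 0.0
```

```bash
python3 - <<'E'
from inhand import *
from sim import *
show(); s=readout.get_state()
qa=np.load("rack2.npy"); ra=np.degrees(qa[2]); rp=lambda x,z:rackp(qa,[[x,-70,z]])[0]
p=rp(0,12); print(p); capfit(0,p[:2],12,save="after2"); p=rp(58,12); print(p); capfit(0,p[:2],12)
X=(486,-244.5)
T=[((500,-90,230),55,35),((*X,205),86,42),((*X,74),86,42),((*X,200),86,42),((510,-130,220),50,42),(rp(-110,170),ra,42),(rp(-58,112),ra,42),(rp(-58,86),ra,42)]
plan(T[:3]); run(s["joint_positions"].copy(),T)
E
```

```text
t 19.52 grasp [477.6  22.  141.4] az 28.8 tilt 41.9 roll -0.0 F [ 0.9 -2.7 -2.8] w 65.3 [ 1.16 -0.23 -0.93  2.41 -1.27  0.66  0.11] dq 2.00
[624.74576319 105.37346715  12.        ]
top 53 55 axis [627.5 104.8] topz 142.0 expect 137
scene 86 89 axis [625.5 102.1] topz 137.8 expect 137
[675.41108659 133.60509844  12.        ]
top 55 56 axis [677.4 133.4] topz 141.5 expect 137
scene 83 94 axis [674.8 129.7] topz 137.0 expect 137
{'dx': 2.88, 'dy': 10.48, 'dz': -9.05, 'rx': 16.4, 'ry': -6.6, 'rz': -20.2} rows>=3.7
{'dx': -12.38, 'dy': 7.06, 'dz': -5.8, 'rx': 19.3, 'ry': 6.8, 'rz': -24.3} rows>=4.4
{'dx': -8.76, 'dy': 0.01, 'dz': 9.74, 'rx': -0.0, 'ry': 0.0, 'rz': 0.0} rows>=3.1
[500 -90 230] 55 35 [ 1.29  0.08 -0.85  1.96 -0.61  1.13  0.11] err 0 0 mar 0.46
[ 486. -244.  205.] 86 42 [ 1.25  0.61 -0.77  1.52 -0.23  1.54  0.49] err 0 0 mar 0.52
[ 486. -244.   74.] 86 42 [ 1.21  0.76 -0.71  1.6  -0.15  1.34  0.56] err 0 0 mar 0.72
[ 486. -244.  200.] 86 42 [ 1.25  0.61 -0.77  1.52 -0.22  1.53  0.49] err 0 0 mar 0.53
[ 510 -130  220] 50 42 [ 1.37  0.17 -0.84  1.97 -0.69  1.09  0.19] err 0 0 mar 0.45
[529.  52. 170.] 29.127339873029793 42 [ 1.19 -0.16 -1.05  2.29 -1.15  0.63 -0.08] err 0 0 mar 0.12
[574.  77. 112.] 29.127339873029793 42 [ 0.99  0.24 -1.05  2.24 -0.85  0.22 -0.26] err 0 0 mar 0.16
[574.  77.  86.] 29.127339873029793 42 [ 0.97  0.34 -1.05  2.25 -0.84  0.13 -0.21] err 0 0 mar 0.07
```

send_rows([
  {"dx": 2.9,"dy": 10.5,"dz": -9,"rx": 16.4,"ry": -6.6,"rz": -20.2,"gripper": 1},
  {"dx": 2.9,"dy": 10.5,"dz": -9,"rx": 16.4,"ry": -6.6,"rz": -20.2,"gripper": 1},
  {"dx": 2.9,"dy": 10.5,"dz": -9,"rx": 16.4,"ry": -6.6,"rz": -20.2,"gripper": 1},
  {"dx": 2.9,"dy": 10.5,"dz": -9,"rx": 16.4,"ry": -6.6,"rz": -20.2,"gripper": 1},
  {"dx": 2.9,"dy": 10.5,"dz": -9,"rx": 16.4,"ry": -6.6,"rz": -20.2,"gripper": 1},
  {"dx": 2.9,"dy": 10.5,"dz": -9,"rx": 16.4,"ry": -6.6,"rz": -20.2,"gripper": 1},
])

```text
clock: 20.22
position: [509.1, -79.8, 213.0]
tool_rot: [-2.435, -1.269, -0.775]
ft_force: [-0.4, 0.8, -1.3]
gripper_width: 86.1
finger_force: 0.0
```

send_rows([
  {"dx": -12.4,"dy": 7.1,"dz": -5.8,"rx": 19.3,"ry": 6.8,"rz": -24.3,"gripper": 1},
  {"dx": -12.4,"dy": 7.1,"dz": -5.8,"rx": 19.3,"ry": 6.8,"rz": -24.3,"gripper": 1},
  {"dx": -12.4,"dy": 7.1,"dz": -5.8,"rx": 19.3,"ry": 6.8,"rz": -24.3,"gripper": 1},
  {"dx": -12.4,"dy": 7.1,"dz": -5.8,"rx": 19.3,"ry": 6.8,"rz": -24.3,"gripper": 1},
  {"dx": -12.4,"dy": 7.1,"dz": -5.8,"rx": 19.3,"ry": 6.8,"rz": -24.3,"gripper": 1},
  {"dx": -12.4,"dy": 7.1,"dz": -5.8,"rx": 19.3,"ry": 6.8,"rz": -24.3,"gripper": 1},
  {"dx": -12.4,"dy": 7.1,"dz": -5.8,"rx": 19.3,"ry": 6.8,"rz": -24.3,"gripper": 1},
  {"dx": -12.4,"dy": 7.1,"dz": -5.8,"rx": 19.3,"ry": 6.8,"rz": -24.3,"gripper": 1},
])

```text
clock: 20.88
position: [488.2, -228.6, 188.8]
tool_rot: [-1.858, -1.736, -0.717]
ft_force: [-0.0, 0.9, 0.7]
gripper_width: 87.4
finger_force: 0.0
```

```bash
python3 - <<'E'
from st import *
show(); plan([((486,-244.5,74),86,42)])
E
```

```text
t 20.88 grasp [ 487.4 -241.4  202.9] az 86.3 tilt 42.3 roll -0.1 F [-0.   0.9  0.7] w 87.4 [ 1.23  0.62 -0.74  1.46 -0.25  1.55  0.5 ] dq 0.03
{'dx': -8.92, 'dy': -0.09, 'dz': 9.31, 'rx': -0.2, 'ry': -0.3, 'rz': 0.1} rows>=3.1
```

send_rows([
  {"dx": -1.5,"dy": -0.1,"dz": 1.5,"rx": 0,"ry": 0,"rz": 0,"gripper": 1},
  {"dx": -3,"dy": -0.1,"dz": 3.1,"rx": 0,"ry": 0,"rz": 0,"gripper": 1},
  {"dx": -4.5,"dy": -0.1,"dz": 4.6,"rx": 0,"ry": 0,"rz": 0,"gripper": 1},
  {"dx": -6,"dy": -0.1,"dz": 6.2,"rx": 0,"ry": 0,"rz": 0,"gripper": 1},
  {"dx": -7.5,"dy": -0.1,"dz": 7.8,"rx": 0,"ry": 0,"rz": 0,"gripper": 1},
  {"dx": -8.9,"dy": -0.1,"dz": 9.3,"rx": 0,"ry": 0,"rz": 0,"gripper": 1},
  {"dx": -8.9,"dy": -0.1,"dz": 9.3,"rx": 0,"ry": 0,"rz": 0,"gripper": 0.75},
  {"dx": -8.9,"dy": -0.1,"dz": 9.3,"rx": 0,"ry": 0,"rz": 0,"gripper": 0.75},
])

```text
clock: 21.55
position: [485.9, -233.5, 60.8]
tool_rot: [-1.86, -1.736, -0.716]
ft_force: [-0.3, -0.5, 0.6]
gripper_width: 79.6
finger_force: 0.0
```

send_rows([
  {"dx": 0,"dy": 0,"dz": 0,"rx": 0,"ry": 0,"rz": 0,"gripper": 0.75},
])

```text
clock: 21.63
position: [486.7, -234.4, 61.9]
tool_rot: [-1.861, -1.738, -0.717]
ft_force: [-0.1, -0.2, 0.7]
gripper_width: 74.3
finger_force: 0.0
```

```bash
python3 - <<'E'
from st import *
show(); plan([((486,-244.5,74),86,42)])
E
```

```text
t 21.63 grasp [ 485.8 -247.1   76. ] az 86.1 tilt 42.2 roll -0.0 F [-0.1 -0.2  0.7] w 74.3 [ 1.2   0.76 -0.69  1.53 -0.18  1.37  0.58] dq 0.01
{'dx': 0.05, 'dy': 0.0, 'dz': 0.32, 'rx': -0.1, 'ry': -0.2, 'rz': 0.0} rows>=0.1
```

send_rows([
  {"dx": 0.05,"dy": 0,"dz": 0.3,"rx": 0,"ry": 0,"rz": 0,"gripper": 0.7},
  {"dx": 0.05,"dy": 0,"dz": 0.3,"rx": 0,"ry": 0,"rz": 0,"gripper": 0.3},
  {"dx": 0.05,"dy": 0,"dz": 0.3,"rx": 0,"ry": 0,"rz": 0,"gripper": 0.3},
  {"dx": 0.05,"dy": 0,"dz": 0.3,"rx": 0,"ry": 0,"rz": 0,"gripper": 0.3},
  {"dx": 0.05,"dy": 0,"dz": 0.3,"rx": 0,"ry": 0,"rz": 0,"gripper": 0.3},
  {"dx": 0.05,"dy": 0,"dz": 0.3,"rx": 0,"ry": 0,"rz": 0,"gripper": 0.3},
  {"dx": 0.05,"dy": 0,"dz": 0.3,"rx": 0,"ry": 0,"rz": 0,"gripper": 0.3},
  {"dx": 0.05,"dy": 0,"dz": 0.3,"rx": 0,"ry": 0,"rz": 0,"gripper": 0.3},
])

```text
clock: 22.3
position: [486.3, -232.5, 58.5]
tool_rot: [-1.86, -1.736, -0.716]
ft_force: [-1.0, -1.9, 6.0]
gripper_width: 45.3
finger_force: 30.0
```

```bash
python3 - <<'E'
from sim import *
from st import show
show(); s=readout.get_state(); print(s["finger_force"])
qa=np.load("rack2.npy"); ra=np.degrees(qa[2]); rp=lambda x,z:rackp(qa,[[x,-70,z]])[0]
T=[((486,-244.5,160),86,42),((520,-110,210),55,42),(rp(-90,165),ra,42)]
plan(T); run(s["joint_positions"].copy(),T+[(rp(-58,112),ra,42),(rp(-58,86),ra,42)])
E
```

```text
t 22.30 grasp [ 485.4 -245.2   72.5] az 86.2 tilt 42.2 roll -0.1 F [-1.  -1.9  6. ] w 45.3 [ 1.2   0.77 -0.68  1.54 -0.18  1.36  0.58] dq 0.00
29.99657587031834
{'dx': 5.93, 'dy': 0.04, 'dz': -6.43, 'rx': -0.1, 'ry': -0.2, 'rz': -0.0} rows>=2.1
{'dx': 13.36, 'dy': 3.11, 'dz': 5.31, 'rx': -20.8, 'ry': -0.0, 'rz': 23.0} rows>=4.3
{'dx': 8.45, 'dy': -7.15, 'dz': 13.66, 'rx': -17.3, 'ry': -0.0, 'rz': 19.2} rows>=4.2
[ 486. -244.  160.] 86 42 [ 1.22  0.64 -0.73  1.55 -0.22  1.47  0.53] err 0 0 mar 0.59
[ 520 -110  210] 55 42 [ 1.29  0.22 -0.82  1.94 -0.65  1.08  0.21] err 0 0 mar 0.48
[546.  62. 165.] 29.127339873029793 42 [ 1.11 -0.06 -1.04  2.26 -1.06  0.52 -0.15] err 0 0 mar 0.16
[574.  77. 112.] 29.127339873029793 42 [ 0.96  0.23 -1.02  2.24 -0.88  0.23 -0.22] err 0 0 mar 0.17
[574.  77.  86.] 29.127339873029793 42 [ 0.95  0.33 -1.03  2.25 -0.88  0.14 -0.17] err 0 0 mar 0.08
```

send_rows([
  {"dx": 1.2,"dy": 0,"dz": -1.3,"rx": 0,"ry": 0,"rz": 0,"gripper": 0.3},
  {"dx": 2.7,"dy": 0,"dz": -2.9,"rx": 0,"ry": 0,"rz": 0,"gripper": 0.3},
  {"dx": 4.3,"dy": 0,"dz": -4.6,"rx": 0,"ry": 0,"rz": 0,"gripper": 0.3},
  {"dx": 5.9,"dy": 0,"dz": -6.4,"rx": 0,"ry": 0,"rz": 0,"gripper": 0.3},
])

```text
clock: 22.63
position: [486.2, -231.4, 146.6]
tool_rot: [-1.86, -1.736, -0.715]
ft_force: [0.6, -0.9, -2.3]
gripper_width: 45.0
finger_force: 30.0
```

send_rows([
  {"dx": 2.2,"dy": 0.5,"dz": 0.9,"rx": -3.5,"ry": 0,"rz": 3.8,"gripper": 0.3},
  {"dx": 4.5,"dy": 1,"dz": 1.8,"rx": -6.9,"ry": 0,"rz": 7.7,"gripper": 0.3},
  {"dx": 6.7,"dy": 1.6,"dz": 2.7,"rx": -10.4,"ry": 0,"rz": 11.5,"gripper": 0.3},
  {"dx": 8.9,"dy": 2.1,"dz": 3.5,"rx": -13.9,"ry": 0,"rz": 15.3,"gripper": 0.3},
  {"dx": 11.1,"dy": 2.6,"dz": 4.4,"rx": -17.3,"ry": 0,"rz": 19.2,"gripper": 0.3},
  {"dx": 13.4,"dy": 3.1,"dz": 5.3,"rx": -20.8,"ry": 0,"rz": 23,"gripper": 0.3},
])

```text
clock: 23.13
position: [526.6, -98.7, 196.2]
tool_rot: [-2.36, -1.221, -0.906]
ft_force: [-0.2, -0.0, -1.4]
gripper_width: 44.9
finger_force: 30.0
```

send_rows([
  {"dx": 1.4,"dy": -1.2,"dz": 2.3,"rx": -2.9,"ry": 0,"rz": 3.2,"gripper": 0.3},
  {"dx": 2.8,"dy": -2.4,"dz": 4.6,"rx": -5.8,"ry": 0,"rz": 6.4,"gripper": 0.3},
  {"dx": 4.2,"dy": -3.6,"dz": 6.8,"rx": -8.7,"ry": 0,"rz": 9.6,"gripper": 0.3},
  {"dx": 5.6,"dy": -4.8,"dz": 9.1,"rx": -11.5,"ry": 0,"rz": 12.8,"gripper": 0.3},
  {"dx": 7,"dy": -6,"dz": 11.4,"rx": -14.4,"ry": 0,"rz": 16,"gripper": 0.3},
  {"dx": 8.4,"dy": -7.1,"dz": 13.7,"rx": -17.3,"ry": 0,"rz": 19.2,"gripper": 0.3},
  {"dx": 8.4,"dy": -7.1,"dz": 13.7,"rx": -17.3,"ry": 0,"rz": 19.2,"gripper": 0.3},
  {"dx": 8.4,"dy": -7.1,"dz": 13.7,"rx": -17.3,"ry": 0,"rz": 19.2,"gripper": 0.3},
])

```text
clock: 23.8
position: [555.5, 70.7, 150.4]
tool_rot: [-2.682, -0.706, -1.027]
ft_force: [0.1, -0.4, -1.9]
gripper_width: 45.0
finger_force: 30.0
```

```bash
python3 - <<'E'
from inhand import *
show(); s=readout.get_state(); z=Ro.from_rotvec(s["tool_rot"]).as_matrix()[:,2]; g=s["position"]-GO*z
capfit(72.8,g[:2],g[2])
qa=np.load("rack2.npy"); ra=np.degrees(qa[2]); rp=lambda x,z:rackp(qa,[[x,-70,z]])[0]
plan([(rp(-58,114),ra,42)]); print(rp(-58,0))
E
```

```text
t 23.80 grasp [544.4  64.4 164.5] az 29.7 tilt 41.9 roll -0.1 F [ 0.1 -0.4 -1.9] w 45.0 [ 1.17 -0.09 -1.1   2.26 -1.07  0.51 -0.15] dq 0.06
top 62 61 axis [548.5  65.1] topz 222.1 expect 216.7
scene 82 87 axis [546.3  61.1] topz 218.2 expect 216.7
{'dx': -1.01, 'dy': 0.04, 'dz': 5.99, 'rx': -0.2, 'ry': -0.0, 'rz': 0.0} rows>=1.5
[574.0804398   77.14183586   0.        ]
```

send_rows([
  {"dx": -0.3,"dy": 0,"dz": 1.5,"rx": 0,"ry": 0,"rz": 0,"gripper": 0.3},
  {"dx": -0.5,"dy": 0,"dz": 3,"rx": 0,"ry": 0,"rz": 0,"gripper": 0.3},
  {"dx": -0.8,"dy": 0,"dz": 4.5,"rx": 0,"ry": 0,"rz": 0,"gripper": 0.3},
  {"dx": -1,"dy": 0,"dz": 6,"rx": 0,"ry": 0,"rz": 0,"gripper": 0.3},
  {"dx": -1,"dy": 0,"dz": 6,"rx": 0,"ry": 0,"rz": 0,"gripper": 0.3},
  {"dx": -1,"dy": 0,"dz": 6,"rx": 0,"ry": 0,"rz": 0,"gripper": 0.3},
  {"dx": -1,"dy": 0,"dz": 6,"rx": 0,"ry": 0,"rz": 0,"gripper": 0.3},
])

```text
clock: 24.48
position: [585.2, 83.3, 100.0]
tool_rot: [-2.683, -0.696, -1.03]
ft_force: [-0.1, 0.1, -2.7]
gripper_width: 45.1
finger_force: 30.0
```

```bash
python3 - <<'E'
from inhand import *
show(); s=readout.get_state(); z=Ro.from_rotvec(s["tool_rot"]).as_matrix()[:,2]; g=s["position"]-GO*z
capfit(72.8,g[:2],g[2])
qa=np.load("rack2.npy"); ra=np.degrees(qa[2]); rp=lambda x,z:rackp(qa,[[x,-70,z]])[0]
plan([(rp(-58,89),ra,42),(rp(-58,84),ra,42)])
print("1.5mm back:"); plan([(rp(-59.5,89),ra,42)])
E
```

```text
t 24.48 grasp [574.2  77.  114.1] az 29.4 tilt 42.1 roll -0.2 F [-0.1  0.1 -2.7] w 45.1 [ 1.03  0.2  -1.09  2.24 -0.81  0.23 -0.31] dq 0.02
top 54 57 axis [577.7  77.5] topz 171.5 expect 166.3
scene 82 86 axis [576.   74.7] topz 167.5 expect 166.3
{'dx': -1.7, 'dy': -0.04, 'dz': 1.89, 'rx': -0.1, 'ry': -0.1, 'rz': -0.1} rows>=0.6
{'dx': -0.34, 'dy': 0.0, 'dz': 0.37, 'rx': -0.0, 'ry': 0.0, 'rz': 0.0} rows>=0.1
1.5mm back:
{'dx': -1.81, 'dy': -0.04, 'dz': 1.79, 'rx': -0.1, 'ry': -0.1, 'rz': -0.1} rows>=0.6
```

send_rows([
  {"dx": -0.5,"dy": 0,"dz": 0.3,"rx": 0,"ry": 0,"rz": 0,"gripper": 0.3},
  {"dx": -0.9,"dy": 0,"dz": 0.75,"rx": 0,"ry": 0,"rz": 0,"gripper": 0.3},
  {"dx": -1.35,"dy": 0,"dz": 1.25,"rx": 0,"ry": 0,"rz": 0,"gripper": 0.3},
  {"dx": -1.85,"dy": 0,"dz": 1.75,"rx": 0,"ry": 0,"rz": 0,"gripper": 0.3},
  {"dx": -1.85,"dy": 0,"dz": 1.75,"rx": 0,"ry": 0,"rz": 0,"gripper": 0.3},
  {"dx": -1.85,"dy": 0,"dz": 1.75,"rx": 0,"ry": 0,"rz": 0,"gripper": 0.3},
])

```text
clock: 25.08
position: [582.9, 83.5, 73.5]
tool_rot: [-2.682, -0.697, -1.028]
ft_force: [-0.0, -0.2, -1.0]
gripper_width: 44.9
finger_force: 30.0
```

send_rows([
  {"dx": -0.1,"dy": 0,"dz": 0.1,"rx": 0,"ry": 0,"rz": 0,"gripper": 0.3},
  {"dx": -0.2,"dy": 0,"dz": 0.2,"rx": 0,"ry": 0,"rz": 0,"gripper": 0.3},
  {"dx": -0.25,"dy": 0,"dz": 0.3,"rx": 0,"ry": 0,"rz": 0,"gripper": 0.3},
  {"dx": -0.25,"dy": 0,"dz": 0.3,"rx": 0,"ry": 0,"rz": 0,"gripper": 0.3},
])

```text
clock: 25.42
position: [583.9, 83.3, 70.6]
tool_rot: [-2.683, -0.698, -1.031]
ft_force: [0.5, 0.2, -2.0]
gripper_width: 45.0
finger_force: 30.0
```

```bash
python3 - <<'E'
from st import *
show()
E
```

```text
t 25.42 grasp [572.8  77.1  84.7] az 29.4 tilt 42.1 roll -0.2 F [ 0.5  0.2 -2. ] w 45.0 [ 1.    0.3  -1.08  2.26 -0.8   0.13 -0.27] dq 0.01
```

send_rows([
  {"dx": -0.07,"dy": 0,"dz": 0.08,"rx": 0,"ry": 0,"rz": 0,"gripper": 0.3},
  {"dx": -0.14,"dy": 0,"dz": 0.15,"rx": 0,"ry": 0,"rz": 0,"gripper": 0.3},
  {"dx": -0.14,"dy": 0,"dz": 0.15,"rx": 0,"ry": 0,"rz": 0,"gripper": 0.3},
])

```text
clock: 25.67
position: [585.5, 83.9, 70.5]
tool_rot: [-2.681, -0.699, -1.035]
ft_force: [-8.7, -0.6, 19.9]
gripper_width: 44.9
finger_force: 30.0
```

```bash
python3 - <<'E'
from st import *
show()
E
```

```text
t 25.67 grasp [574.4  77.7  84.6] az 29.4 tilt 42.2 roll -0.1 F [-8.7 -0.6 19.9] w 44.9 [ 1.    0.3  -1.08  2.26 -0.8   0.13 -0.27] dq 0.00
```

send_rows([
  {"dx": 0.07,"dy": 0,"dz": -0.08,"rx": 0,"ry": 0,"rz": 0,"gripper": 0.3},
  {"dx": 0.07,"dy": 0,"dz": -0.08,"rx": 0,"ry": 0,"rz": 0,"gripper": 0.55},
  {"dx": 0.07,"dy": 0,"dz": -0.08,"rx": 0,"ry": 0,"rz": 0,"gripper": 0.65},
  {"dx": 0.07,"dy": 0,"dz": -0.08,"rx": 0,"ry": 0,"rz": 0,"gripper": 0.75},
  {"dx": 0.07,"dy": 0,"dz": -0.08,"rx": 0,"ry": 0,"rz": 0,"gripper": 0.75},
  {"dx": 0.07,"dy": 0,"dz": -0.08,"rx": 0,"ry": 0,"rz": 0,"gripper": 0.75},
])

```text
clock: 26.17
position: [583.3, 83.1, 69.2]
tool_rot: [-2.683, -0.697, -1.03]
ft_force: [-0.1, -0.2, 0.3]
gripper_width: 63.0
finger_force: 0.0
```

```bash
python3 - <<'E'
from inhand import *
from sim import *
show(); s=readout.get_state(); z=Ro.from_rotvec(s["tool_rot"]).as_matrix()[:,2]; g=s["position"]-GO*z
qa=np.load("rack2.npy"); ra=np.degrees(qa[2]); rp=lambda x,z:rackp(qa,[[x,-70,z]])[0]
p=rp(-58,12); print(p); capfit(0,p[:2],12,save="after3")
# knob from current images
for n in("after3_top","after3_scene"):
    zz=np.load(n+".npz"); c=calibration(n[7:]); W=cloud(zz["d"],c); hsv=cv2.cvtColor(zz["im"],cv2.COLOR_RGB2HSV)
    m=((hsv[...,0]<6)|(hsv[...,0]>174))&(hsv[...,1]>150)&(hsv[...,2]>90)&(np.hypot(W[...,0]-528,W[...,1]+71)<25); q=W[m]; print(n,m.sum(),q.mean(0).round(1),q[:,2].max().round(1))
for a in(0,.15,.3,.4,.5): print(a,rackp(qa,[[-112-65*np.cos(.2618+a),-175,32+65*np.sin(.2618+a)]]).round(1))
T=[(rp(-58,86)-[52*.87,52*.487,0],ra,42),(rp(-130,150),ra,38),((500,-110,180),ra,38)]
plan(T); run(s["joint_positions"].copy(),T)
E
```

```text
t 26.17 grasp [572.3  76.8  83.3] az 29.4 tilt 42.0 roll -0.2 F [-0.1 -0.2  0.3] w 63.0 [ 1.    0.3  -1.08  2.26 -0.8   0.13 -0.27] dq 0.00
[574.0804398   77.14183586  12.        ]
top 53 55 axis [575.8  77.8] topz 141.8 expect 137
scene 82 83 axis [573.2  74.5] topz 138.1 expect 137
after3_top 26 [527.3 -69.   71.1] 76.0
after3_scene 38 [530.4 -70.8  68.2] 73.0
0 [[523.2 -71.4  48.8]]
0.15 [[526.  -69.9  58. ]]
0.3 [[530.  -67.6  66.6]]
0.4 [[533.2 -65.8  71.9]]
0.5 [[536.9 -63.8  76.9]]
{'dx': -3.54, 'dy': 0.07, 'dz': -3.56, 'rx': -0.2, 'ry': -0.0, 'rz': -0.1} rows>=1.2
{'dx': 2.65, 'dy': -0.01, 'dz': -6.11, 'rx': -0.0, 'ry': -4.0, 'rz': 0.0} rows>=1.6
{'dx': -4.76, 'dy': 12.74, 'dz': -7.53, 'rx': -0.0, 'ry': -0.0, 'rz': 0.0} rows>=3.7
[529.  52.  86.] 29.127339873029793 42 [ 1.3   0.33 -1.31  2.35 -0.83  0.15 -0.15] err 0 0 mar 0.07
[511.  42. 150.] 29.127339873029793 38 [ 1.43 -0.26 -1.25  2.3  -1.17  0.72 -0.07] err 0 0 mar 0.10
[ 500 -110  180] 29.127339873029793 38 [ 1.63 -0.06 -1.12  2.18 -0.9   0.85  0.02] err 0 0 mar 0.24
```

Red is seated at the same height as the others. Now retreat and go to the lever.

send_rows([
  {"dx": -1.2,"dy": 0,"dz": -1.2,"rx": 0,"ry": 0,"rz": 0,"gripper": 0.75},
  {"dx": -2.4,"dy": 0,"dz": -2.4,"rx": 0,"ry": 0,"rz": 0,"gripper": 0.75},
  {"dx": -3.5,"dy": 0,"dz": -3.5,"rx": 0,"ry": 0,"rz": 0,"gripper": 0.75},
  {"dx": -3.5,"dy": 0,"dz": -3.5,"rx": 0,"ry": 0,"rz": 0,"gripper": 0.75},
])

```text
clock: 26.6
position: [538.4, 55.8, 70.7]
tool_rot: [-2.687, -0.691, -1.028]
ft_force: [-0.7, 0.5, -0.3]
gripper_width: 65.4
finger_force: 0.0
```

send_rows([
  {"dx": 1.3,"dy": 0,"dz": -3,"rx": 0,"ry": -2,"rz": 0,"gripper": 0.75},
  {"dx": 2.6,"dy": 0,"dz": -6.1,"rx": 0,"ry": -4,"rz": 0,"gripper": 0.75},
  {"dx": 2.6,"dy": 0,"dz": -6.1,"rx": 0,"ry": -4,"rz": 0,"gripper": 0.75},
  {"dx": 2.6,"dy": 0,"dz": -6.1,"rx": 0,"ry": -4,"rz": 0,"gripper": 0.75},
])

```text
clock: 26.93
position: [521.5, 48.1, 134.3]
tool_rot: [-2.73, -0.708, -0.94]
ft_force: [0.5, -1.7, -1.9]
gripper_width: 65.3
finger_force: 0.0
```

```bash
python3 - <<'E'
from sim import *
from st import show
show(); s=readout.get_state()
qa=np.load("rack2.npy"); ra=np.degrees(qa[2])
kn=lambda th:rackp(qa,[[-112-65*np.cos(th),-175,32+65*np.sin(th)]])[0]
print(kn(.41))
k0=np.array([527,-70,58.])
for tl in(30,15):
    T=[((510,-100,190),ra,tl),(k0+[0,0,60],ra,tl),(k0,ra,tl)]+[(kn(t),ra,tl) for t in(.7,1,1.3,1.571)]
    run(s["joint_positions"].copy(),T)
    plan(T[:3])
E
```

```text
t 26.93 grasp [511.3  42.3 149.2] az 29.5 tilt 38.1 roll -0.3 F [ 0.5 -1.7 -1.9] w 65.3 [ 1.47 -0.25 -1.28  2.29 -1.16  0.68 -0.07] dq 1.57
[525.9440488  -69.8811839   57.90960632]
[ 510 -100  190] 29.127339873029793 30 [ 1.79 -0.11 -1.36  2.09 -0.72  0.89 -0.22] err 0 0 mar 0.11
[527. -70. 118.] 29.127339873029793 30 [ 1.43  0.25 -1.23  2.16 -0.28  0.55 -0.58] err 0 0 mar 0.24
[527. -70.  58.] 29.127339873029793 30 [ 1.25  0.38 -1.05  2.19 -0.15  0.4  -0.64] err 0 0 mar 0.23
[535. -65.  74.] 29.127339873029793 30 [ 1.25  0.35 -1.07  2.17 -0.17  0.43 -0.65] err 0 0 mar 0.25
[547. -58.  87.] 29.127339873029793 30 [ 1.22  0.34 -1.07  2.14 -0.17  0.46 -0.69] err 0 0 mar 0.28
[563. -49.  95.] 29.127339873029793 30 [ 1.15  0.34 -1.04  2.11 -0.14  0.47 -0.74] err 0 0 mar 0.31
[578. -41.  97.] 29.127339873029793 30 [ 1.08  0.35 -1.    2.08 -0.11  0.47 -0.79] err 0 0 mar 0.34
{'dx': -3.27, 'dy': 12.35, 'dz': -7.62, 'rx': -0.3, 'ry': -8.1, 'rz': -0.1} rows>=3.6
{'dx': -1.04, 'dy': -1.8, 'dz': 7.71, 'rx': 0.0, 'ry': 0.0, 'rz': -0.0} rows>=1.9
{'dx': -3.0, 'dy': -0.0, 'dz': 5.19, 'rx': 0.0, 'ry
[... 282 characters left out ...]
 -1.47  2.22 -0.91  0.88 -0.2 ] err 71 7 mar 0.00
[535. -65.  74.] 29.127339873029793 15 [ 1.82 -0.5  -1.47  2.2  -0.92  0.9  -0.2 ] err 64 7 mar 0.00
[547. -58.  87.] 29.127339873029793 15 [ 1.82 -0.5  -1.47  2.17 -0.92  0.91 -0.23] err 63 7 mar 0.00
[563. -49.  95.] 29.127339873029793 15 [ 1.81 -0.5  -1.47  2.15 -0.92  0.91 -0.25] err 67 8 mar 0.00
[578. -41.  97.] 29.127339873029793 15 [ 1.79 -0.5  -1.47  2.14 -0.92  0.91 -0.28] err 75 8 mar 0.00
{'dx': -3.75, 'dy': 12.35, 'dz': -7.75, 'rx': -0.3, 'ry': -23.1, 'rz': -0.1} rows>=3.6
{'dx': 0.99, 'dy': -1.8, 'dz': 7.71, 'rx': 0.0, 'ry': 0.0, 'rz': 0.0} rows>=1.9
{'dx': -1.55, 'dy': -0.0, 'dz': 5.8, 'rx': 0.0, 'ry': 0.0, 'rz': 0.0} rows>=1.4
```

send_rows([
  {"dx": -0.7,"dy": 2.5,"dz": -1.5,"rx": 0,"ry": -1.6,"rz": 0,"gripper": 0.52},
  {"dx": -1.3,"dy": 4.9,"dz": -3,"rx": 0,"ry": -3.2,"rz": 0,"gripper": 0.52},
  {"dx": -2,"dy": 7.4,"dz": -4.6,"rx": 0,"ry": -4.9,"rz": 0,"gripper": 0.52},
  {"dx": -2.6,"dy": 9.9,"dz": -6.1,"rx": 0,"ry": -6.5,"rz": 0,"gripper": 0.52},
  {"dx": -3.3,"dy": 12.3,"dz": -7.6,"rx": 0,"ry": -8.1,"rz": 0,"gripper": 0.52},
  {"dx": -3.3,"dy": 12.3,"dz": -7.6,"rx": 0,"ry": -8.1,"rz": 0,"gripper": 0.52},
])

```text
clock: 27.43
position: [519.7, -101.2, 175.5]
tool_rot: [-2.824, -0.727, -0.758]
ft_force: [0.8, -0.6, 0.2]
gripper_width: 45.7
finger_force: 0.0
```

send_rows([
  {"dx": -0.3,"dy": -0.6,"dz": 2.6,"rx": 0,"ry": 0,"rz": 0,"gripper": 0.52},
  {"dx": -0.7,"dy": -1.2,"dz": 5.2,"rx": 0,"ry": 0,"rz": 0,"gripper": 0.52},
  {"dx": -1,"dy": -1.8,"dz": 7.7,"rx": 0,"ry": 0,"rz": 0,"gripper": 0.52},
  {"dx": -1,"dy": -1.8,"dz": 7.7,"rx": 0,"ry": 0,"rz": 0,"gripper": 0.52},
  {"dx": -1,"dy": -1.8,"dz": 7.7,"rx": 0,"ry": 0,"rz": 0,"gripper": 0.52},
])

```text
clock: 27.85
position: [535.2, -61.5, 100.8]
tool_rot: [-2.813, -0.738, -0.751]
ft_force: [0.4, 0.0, -0.1]
gripper_width: 45.8
finger_force: 0.0
```

```bash
python3 - <<'E'
from st import *
show()
qa=np.load("rack2.npy"); ra=np.degrees(qa[2]); plan([((527,-70,58),ra,30)])
E
```

```text
t 27.85 grasp [526.9 -66.3 117.3] az 30.1 tilt 30.0 roll -0.4 F [ 0.4  0.  -0.1] w 45.8 [ 1.47  0.24 -1.27  2.13 -0.25  0.57 -0.62] dq 0.09
{'dx': -3.11, 'dy': 0.38, 'dz': 5.04, 'rx': -0.5, 'ry': 0.0, 'rz': 0.1} rows>=1.4
```

send_rows([
  {"dx": -0.8,"dy": 0.3,"dz": 1.2,"rx": -0.5,"ry": 0,"rz": 0,"gripper": 0.52},
  {"dx": -1.6,"dy": 0.3,"dz": 2.5,"rx": -0.5,"ry": 0,"rz": 0,"gripper": 0.52},
  {"dx": -2.4,"dy": 0.3,"dz": 3.8,"rx": -0.5,"ry": 0,"rz": 0,"gripper": 0.52},
  {"dx": -3.1,"dy": 0.3,"dz": 5,"rx": -0.5,"ry": 0,"rz": 0,"gripper": 0.52},
  {"dx": -3.1,"dy": 0.3,"dz": 5,"rx": -0.5,"ry": 0,"rz": 0,"gripper": 0.52},
  {"dx": -3.1,"dy": 0.3,"dz": 5,"rx": -0.5,"ry": 0,"rz": 0,"gripper": 0.52},
])

```text
clock: 28.35
position: [535.4, -69.1, 43.5]
tool_rot: [-2.828, -0.729, -0.759]
ft_force: [0.0, 0.4, 0.5]
gripper_width: 45.6
finger_force: 0.0
```

send_rows([
  {"dx": 0,"dy": 0,"dz": 0,"rx": 0,"ry": 0,"rz": 0,"gripper": 0.15},
  {"dx": 0,"dy": 0,"dz": 0,"rx": 0,"ry": 0,"rz": 0,"gripper": 0.15},
  {"dx": 0,"dy": 0,"dz": 0,"rx": 0,"ry": 0,"rz": 0,"gripper": 0.15},
  {"dx": 0,"dy": 0,"dz": 0,"rx": 0,"ry": 0,"rz": 0,"gripper": 0.15},
  {"dx": 0,"dy": 0,"dz": 0,"rx": 0,"ry": 0,"rz": 0,"gripper": 0.15},
  {"dx": 0,"dy": 0,"dz": 0,"rx": 0,"ry": 0,"rz": 0,"gripper": 0.15},
])

```text
clock: 28.85
position: [533.4, -65.8, 41.7]
tool_rot: [-2.824, -0.734, -0.753]
ft_force: [-7.7, 5.0, 4.7]
gripper_width: 21.3
finger_force: 30.0
```

```bash
python3 - <<'E'
from st import *
show(); s=readout.get_state(); print(s["finger_force"])
qa=np.load("rack2.npy"); ra=np.degrees(qa[2]); R=Ro.from_rotvec(s["tool_rot"]).as_matrix(); g=s["position"]-GO*R[:,2]
kn=lambda th:rackp(qa,[[-112-65*np.cos(th),-175,32+65*np.sin(th)]])[0]
gr=[(g[0]-qa[0])*np.cos(qa[2])+(g[1]-qa[1])*np.sin(qa[2]),-(g[0]-qa[0])*np.sin(qa[2])+(g[1]-qa[1])*np.cos(qa[2]),g[2]]; print("rack frame grasp",np.round(gr,1))
t0=np.arctan2(gr[2]-32,-112-gr[0]); print("th0",t0)
for t in np.linspace(t0,1.571,9)[1:]: print(((kn(t)-kn(t0))@R/10).round(2))
E
```

```text
t 28.85 grasp [525.1 -70.4  58.2] az 29.0 tilt 29.8 roll 0.1 F [-7.7  5.   4.7] w 21.3 [ 1.31  0.35 -1.11  2.18 -0.11  0.42 -0.69] dq 0.00
30.000403812155128
rack frame grasp [-172.6 -175.    58.2]
th0 0.40788162011221135
[ 0.8   0.   -0.51]
[ 1.66  0.   -0.9 ]
[ 2.56  0.   -1.16]
[ 3.5   0.   -1.28]
[ 4.44  0.   -1.27]
[ 5.38  0.   -1.12]
[ 6.28  0.   -0.84]
[ 7.13  0.   -0.43]
```

send_rows([
  {"dx": 0.8,"dy": 0,"dz": -0.5,"rx": 0,"ry": 0,"rz": 0,"gripper": 0.15},
  {"dx": 1.65,"dy": 0,"dz": -0.9,"rx": 0,"ry": 0,"rz": 0,"gripper": 0.15},
  {"dx": 2.55,"dy": 0,"dz": -1.15,"rx": 0,"ry": 0,"rz": 0,"gripper": 0.15},
  {"dx": 3.5,"dy": 0,"dz": -1.3,"rx": 0,"ry": 0,"rz": 0,"gripper": 0.15},
  {"dx": 4.45,"dy": 0,"dz": -1.25,"rx": 0,"ry": 0,"rz": 0,"gripper": 0.15},
  {"dx": 5.4,"dy": 0,"dz": -1.1,"rx": 0,"ry": 0,"rz": 0,"gripper": 0.15},
  {"dx": 6.3,"dy": 0,"dz": -0.85,"rx": 0,"ry": 0,"rz": 0,"gripper": 0.15},
  {"dx": 7.1,"dy": 0,"dz": -0.45,"rx": 0,"ry": 0,"rz": 0,"gripper": 0.15},
])

```text
clock: 29.52
position: [585.1, -37.0, 81.0]
tool_rot: [-2.825, -0.734, -0.751]
ft_force: [-9.6, 4.3, 0.0]
gripper_width: 21.6
finger_force: 30.0
```

send_rows([
  {"dx": 0.2,"dy": 0,"dz": 0.1,"rx": 0,"ry": 0,"rz": 0,"gripper": 0.15},
  {"dx": 0.3,"dy": 0,"dz": 0.15,"rx": 0,"ry": 0,"rz": 0,"gripper": 0.15},
  {"dx": 0.3,"dy": 0,"dz": 0.15,"rx": 0,"ry": 0,"rz": 0,"gripper": 0.15},
])

```text
clock: 29.77
position: [586.7, -36.2, 80.7]
tool_rot: [-2.826, -0.734, -0.746]
ft_force: [-28.3, -0.9, 18.7]
gripper_width: 21.7
finger_force: 30.0
```

```bash
cat > kf.py <<'E'
from st import *
show(); s=readout.get_state(); qa=np.load("rack2.npy"); R=Ro.from_rotvec(s["tool_rot"]).as_matrix(); g=s["position"]-GO*R[:,2]
gr=[(g[0]-qa[0])*np.cos(qa[2])+(g[1]-qa[1])*np.sin(qa[2]),-(g[0]-qa[0])*np.sin(qa[2])+(g[1]-qa[1])*np.cos(qa[2]),g[2]]; print("rack frame grasp",np.round(gr,1),"want -112 -175 97; angle",round(np.arctan2(gr[2]-32,-112-gr[0])-.2618,3))
E
python3 kf.py
```

```text
t 29.77 grasp [578.5 -40.7  97.2] az 29.1 tilt 29.6 roll 0.0 F [-28.3  -0.9  18.7] w 21.7 [ 1.12  0.33 -1.04  2.06 -0.06  0.49 -0.85] dq 0.01
rack frame grasp [-111.5 -175.2   97.2] want -112 -175 97; angle 1.317
```

send_rows([
  {"dx": -0.1,"dy": 0,"dz": 0,"rx": 0,"ry": 0,"rz": 0,"gripper": 0.5},
  {"dx": -0.1,"dy": 0,"dz": 0,"rx": 0,"ry": 0,"rz": 0,"gripper": 0.52},
  {"dx": -0.1,"dy": 0,"dz": 0,"rx": 0,"ry": 0,"rz": 0,"gripper": 0.52},
  {"dx": -0.1,"dy": 0,"dz": 0,"rx": 0,"ry": 0,"rz": 0,"gripper": 0.52},
  {"dx": -0.1,"dy": 0,"dz": 0,"rx": 0,"ry": 0,"rz": 0,"gripper": 0.52},
])

```text
clock: 30.18
position: [589.6, -38.1, 81.9]
tool_rot: [-2.826, -0.731, -0.759]
ft_force: [-0.5, -0.3, 0.5]
gripper_width: 42.7
finger_force: 0.0
```

send_rows([
  {"dx": 0,"dy": 0,"dz": -1.5,"rx": 0,"ry": 0,"rz": 0,"gripper": 0.52},
  {"dx": 0,"dy": 0,"dz": -3,"rx": 0,"ry": 0,"rz": 0,"gripper": 0.52},
  {"dx": 0,"dy": 0,"dz": -5,"rx": 0,"ry": 0,"rz": 0,"gripper": 0.52},
  {"dx": 0,"dy": 2,"dz": -8,"rx": 0,"ry": 0,"rz": 0,"gripper": 0.52},
  {"dx": 0,"dy": 6,"dz": -10,"rx": 0,"ry": 0,"rz": 0,"gripper": 0.52},
  {"dx": 0,"dy": 10,"dz": -11,"rx": 0,"ry": 0,"rz": 0,"gripper": 0.52},
  {"dx": 0,"dy": 12,"dz": -11,"rx": 0,"ry": 0,"rz": 0,"gripper": 0.52},
  {"dx": 0,"dy": 12,"dz": -11,"rx": 0,"ry": 0,"rz": 0,"gripper": 0.52},
])

```text
clock: 30.85
position: [600.5, -176.1, 178.1]
tool_rot: [-2.831, -0.721, -0.763]
ft_force: [0.3, 0.1, 0.2]
gripper_width: 45.1
finger_force: 0.0
```

```bash
python3 - <<'E'
from inhand import *
show()
a,_=grab_frame("scene"); b,_=grab_frame("top")
o=np.hstack([cv2.resize(a[110:310,170:370],(400,400)),cv2.resize(b[90:250,140:300],(400,400))]); cv2.imwrite("pics/end.png",o[:,:,::-1])
E
```

```text
t 30.85 grasp [ 592.1 -180.6  194.6] az 27.9 tilt 30.1 roll 0.3 F [0.3 0.1 0.2] w 45.1 [ 1.38  0.35 -1.09  1.82 -0.11  0.8  -0.63] dq 0.09
```

View pics/end.png

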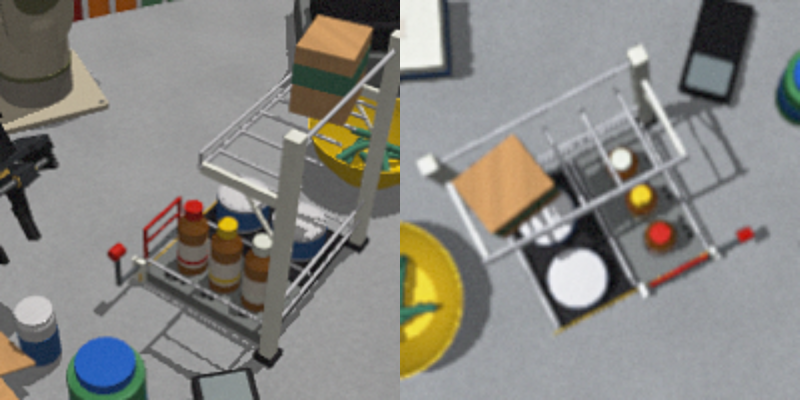

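The three bottles stand upright in the lane: white (262,243), yellow (229,227) and red (194,210) in the left view. The stop and lever are vertical, the knob is at (745,234) in the top view, and the other goods are where they were. I'll hand it in.

```bash
python3 -c "
from station import job
print(job.sign_off())"
```

```text
the job is handed in; nothing more can be done
None
```

I handed the job in at about 31 s: white, yellow and red stand upright in pockets 1, 2 and 3, placed in that order, the lever is fully raised against its end stop, and the goods in the final pictures are where they were; no judging result came back.

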